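Level the nut display

ROBOT

A 6-joint arm with a two-finger parallel gripper is mounted at the origin on the work surface. World frame = base frame: x ahead of the robot, y to its left, z up, the work surface at z = 0. Lengths are in m, angles in rad, forces in N, time in s.
With the tool pointing down it reaches from about 0.35 to 0.975 m from the base axis. Payload 4.9 kg.
Tool frame: the origin (TCP) lies midway between the tips of the shut fingers; the grasp point (between the pads) lies 19 mm behind it; x points along the fingers, z is the direction in which the jaws open and shut, and the axes are right-handed (so a half turn about x gives the same grasp; the last joint's range is limited). The gripper opens to 85 mm and grips with 20 to 120 N. Pads are 22 mm wide; open, the fingers measure 114 mm over their backs; the gripper's body (76 mm by 85 mm) begins 54 mm behind the grasp point. The pads swing forward as they close: fully open they stand 13 mm farther back than shut.
Start: joints at [1.224, 0.053, 1.613, -0, 1.476, -0.119], TCP at [0.141, 0.609, 0.231] pointing down, gripper open.
Joint ranges: [-3.01, 3.01], [-1.01, 2.22], [0.06, 2.58], [-1.02, 4.17], [0.09, 2.62], [-3.14, 3.14]. Speed limits (rad/s): [2.57, 2.57, 3.14, 3.14, 3.14, 3.14].

INTERFACE

Orientations are given as a unit quaternion [w, x, y, z].
In Python, from plant import state, cams, workorder, nets gives the robot as it stands.
- The arm moves only by the tool play_rows, never from a script. Its argument "motion" is a list of rows, each a list of 3 entries, a list of its own where there are three numbers: the closure, from -1 (fully open) to 1 (shut), then the shift along the world's x, y, z in m, then the turn about the world's z in rad. A call has 1 to 5 rows; each row is the pose to reach, as a shift and turn from the pose commanded when the call began; what a row does not reach only later rows make up. A row lasts 1/10 s, in which the tool goes at most 50 mm and 8.59 degrees, less where a joint would pass 70% of its speed; a pose out of reach is approached as far as the arm can. A call with a gripper value outside its range is refused whole. The fingers move at their own pace and stop on an object; the grip force is fixed at half the most. Time passes only in rows, so rows that repeat a pose let the fingers close. It gives the time, the measured TCP pose, the force and the opening at its end, in the units of the state.
- state(): the state, without advancing time (a new reading comes with each control period).
- cams.grab_frame(name): name is "scene" or "top" or "wrist"; returns (picture, depth): 480x640x3 uint8, red, green, blue; 480x640 float32, m along the optical axis (not along the pixel's ray), 0 where there is no reading.
- cams.camera_info(name): a dict with "K" (3x3 intrinsics, pixels), "rvec" (rotation vector, rad) and "tvec" (3), from world to camera coordinates, as OpenCV has them. Camera axes: x right, y down, z forward; pixel columns grow to the right and rows downward; lengths in m; the calibration is good to about 2 mm. A picture is of the moment at which its call begins: read the wrist's pose just before it. camera_info takes no time and is no camera call; for the wrist camera it gives the pose at the moment of the call.
- workorder.job_done(): hands the job in, once; it reports no verdict.
Trained networks look in the newest picture that a camera, given by its name, has taken for a name from the list of things; names that differ only in an ending like _2 or _b are one class to them, and where a whole thing is asked for, a point or a joint stands for the part that bears it (a point fixed in the world has none). Each returns a list of dicts, best first, with "score" (0 to 1); they miss things now and then, are a little off and sometimes report something else, mostly with a low value. They report only what shows in the picture. A call takes as long as a camera call. They do not tell look-alikes from the thing itself.
- nets.recognise(camera, target): "at" ([x, y, z] in m, in world coordinates, good to about 4 mm: the middle of the surface that is visible of it).
- nets.landmark_of(camera, target): "at" ([x, y, z] in m, in world coordinates, good to about 4 mm: a listed point, or the origin of a listed thing).
The state is a dict: "time": time; "joint_pos": joint angles; "joint_vel": joint speeds; "joint_efforts": joint torques, N m; "tool_pos": TCP position; "tool_rot": TCP orientation; "contact_force": force on the tool from outside, world axes, zero at the start; "ft_torque": the same for the moment, N m; "gripper_width": opening from 0.0 (shut) to 1.0 (fully open).
Only numpy, scipy, OpenCV 4.12 (cv2) and the standard library are available. Lean on these libraries where they do the work, as an engineer would, in place of code of your own. Each camera call takes 0.05 s, during which the arm holds its last target.

TASK

Clip the orange spirit level upright and fully down over the middle of the wooden lip on the sloping display riser, vial on the outer side, and let go; then turn the riser's blue levelling knob until the bubble sits between the two black lines. Finally press the level straight down on the lip with the bubble still centred, and finish while still pressing; do not disturb the other goods on the counter.

Things in the scene. Friction and masses are not known exactly. Their poses are not given: they have to be found in the camera images.
- clip: Orange clip-on spirit level, 0.13 kg, loose, standing upright on its jaws at the start. Origin: middle of its flat seat, which comes to rest on the lip's top; z up, y along the vial, x across the clamp, vial at +x. Jaws hang 28 mm below the origin, 68 mm wide in y; fixed jaw x +8 to +14 mm. Bridge over the seat: z 0 to 20 mm. Fixed handle: plate x -4 to +4, y -13 to +13, z 20 to 64 mm.
- clip_pinch (a point): Point midway between the two handles when squeezed: x = -9, z = +48 mm of clip, whose axes it has. Pinch the handles here from above along x (fingertips not below z = 26 mm). Shut, the handles span x +4 to -38 mm at this height; fully squeezed both are upright, 26 mm over their outer faces (x +4 and -22 mm). Squeezing takes about 4 N.
- clip_top (a point): Middle of the flat top of the fixed handle, 8 x 26 mm, straight above the level's origin (z = +64 mm of clip): the place to press down.
- vial_mid (a point): Middle of the clear yellow-green vial, x = +20, z = +17 mm of clip. The vial is 64 mm long in y in a black housing 84 mm long, x +13 to +28 mm, top at z = 24 mm. Two black lines 21.6 mm apart mark its middle; the pale bubble is 15 mm long.
- clip_jaw (a joint): Sprung grey half of the clamp, hinged along y at x = -13, z = +10 mm of clip; rad. 0 = shut on nothing (9 mm gap), about 0.11 when clipped on the 12 mm lip, 0.40 = fully squeezed (stop; jaws gape 21 mm at the tips). Letting go of the handles closes the jaws; its handle is 26 mm wide in y.
- bubble (a joint): Position of the bubble along the vial, m, along +y of clip; 0 = centred, stops at +-23 mm. It runs to the higher end: 0.4 mm per mrad of tilt of the level, so with the level seated on the lip +8 mm per rad that the knob is turned clockwise (it starts negative). It settles in about 2 s and swings when the level is moved.
- lip_cap: Top edge of the riser's wooden lip: origin at the middle of the lip's length on its top face, y along the lip, z up, x outwards, away from the robot. The lip is 200 mm long, 12 mm thick (top 3 mm: 10 mm thick), 32 mm above the deck, at x = +79, y = -40 mm of the deck. Lower clip's origin over x = +3 mm here, jaws open; let go, it shifts to x about -2 mm, axes as this frame's.
- deck: Pale wooden deck of the riser, 180 (x) x 360 (y) x 18 mm; origin: middle of its top, about 100 mm up; z is its normal, axes as the lip's. It is hinged along x at y = -150, z = -18 mm; its levelling foot carries the y = +130 mm end, which starts 5 to 11 mm too low. Three fixed nut jars, 68 mm high, stand on it at x -80 to -30, y -170 to 0 mm.
- knob (a joint): Levelling knob, rad, 0 to 4.2 (stops), growing clockwise seen from above. Clockwise raises the foot end: 20 mrad of deck tilt, or 5.6 mm of knob height, per rad. 0.9 to 1.9 rad clockwise are needed from the start. It stays where it is left; turning takes about 0.15 N m.
- knob_grip (a point): Point on the knob's axis at the height to grip, 36 mm above the deck, at x = -20, y = +130 mm of the deck. The knob is a blue bar 48 x 14 mm, from 20 to 48 mm above the deck. The point's x axis is along the bar (it turns with the knob), y across its 14 mm.
- carton_dark: dark drink carton, 62 x 62 mm, 134 mm high with its red cap; a bystander, to be left alone. Origin under its centre.
- carton_green: green drink carton, 62 x 62 mm, 134 mm high with its red cap; a bystander, to be left alone. Origin under its centre.
- nut_jar: brown nut jar, 68 mm across, 100 mm high; a bystander, to be left alone. Origin under its centre.
- fruit_can: yellow-banded food can, 66 mm across, 85 mm high; a bystander, to be left alone. Origin under its centre.
- scoop: wooden spoon lying on the counter; a bystander, to be left alone. Origin under its centre.
- tape_roll: roll of tape, ring 90 mm across, 25 mm high, lying flat; a bystander, to be left alone. Origin under its centre.
Mind the look-alikes: they are no part of the job. Leave any pink look-alike of the clip alone.

How it is judged:
By the outcome, as a careful person would: the job done as asked, in the order asked, and still so for the second after the job is handed in, while the arm keeps its last pose, push and grip.
It also fails if it takes over 72 s, if anything falls off the work surface, if the arm or the gripper's body presses on something with over 40 N, if the wrist force passes 120 N, or if a joint passes its speed limit or range.

## Working session

There is one attempt and no reset: what is moved stays moved. The work goes in short steps, Python scripts to look and compute and a tool call to move; the robot and the scene stay as the last step left them, time stands still between calls to the robot, and variables do not carry over. Pictures are saved under pics/ and viewed, and the job is handed in when it is done.

Besides the shell and the picture viewer there is one more tool, called after "Request:" by a JSON object that holds its "op" and its "data", one argument or row to a line. play_rows: Moves the arm, as the interface text tells. Its arguments: {"type":"object","properties":{"motion":{"type":"array","items":{"type":"array"}}},"required":["motion"]}

```bash
mkdir -p pics; ls
python3 - <<'E'
from plant import state, cams, nets
import cv2
s=state(); print(s)
for c in ("scene","top"):
    p,d=cams.grab_frame(c); cv2.imwrite(f"pics/{c}0.png",p[:,:,::-1])
    for t in ("clip","clip_pinch","lip_cap","knob_grip","deck"):
        print(c,t,[(r['score'],[round(float(v),4) for v in r['at']]) for r in nets.landmark_of(c,t)])
print(state()['time'])
E
```

```text
pics
{'time': 0.0, 'joint_pos': array([ 1.22395495e+00,  5.33616578e-02,  1.61428185e+00,  9.20543782e-06,
        1.47601296e+00, -1.19019855e-01]), 'joint_vel': array([ 0.00051409, -0.0015204 , -0.00136198, -0.00154199, -0.00076379,
       -0.00032615]), 'joint_efforts': array([-1.25504866e-03, -3.93685198e+01, -3.70174706e+01, -2.47762700e-04,
        7.05985483e-03, -1.35787369e-05]), 'tool_pos': array([0.14095644, 0.60826001, 0.23006731]), 'tool_rot': array([ 0.55296896, -0.44030699,  0.5542146 ,  0.43954666]), 'contact_force': array([-0.68474284,  0.32860033, -0.28154132]), 'ft_torque': array([-0.01951848,  0.03982224, -0.01167286]), 'gripper_width': 1.0007833846636436}
scene clip [(0.9, [0.3924, -0.3706, 0.0263]), (0.73, [0.4819, -0.2809, 0.0278]), (0.66, [0.3613, -0.205, 0.028])]
scene clip_pinch [(0.96, [0.3588, -0.2057, 0.0748]), (0.9, [0.4667, -0.2795, 0.0748]), (0.65, [0.4037, -0.3655, 0.0791])]
scene lip_cap [(0.96, [0.5576, 0.0345, 0.1308])]
scene knob_grip [(0.74, [0.4726, 0.2097, 0.1275])]
scene deck [(0.84, [0.4865, 0.0777, 0.0949]), (0.53, [0.4775, -0.2814, 0.0929]), (0.32, [0.4979, -0.2872, 0.0455])]
top clip [(0.95, [0.4787, -0.2801, 0.0255]), (0.76, [0.3604, -0.2052, 0.0287])]
top clip_pinch [(0.97, [0.3586, -0.206, 0.0706]), (0.78, [0.466, -0.2785, 0.0734]), (0.49, [0.7713, 0.0193, 0.0001]), (0.3, [0.4016, 0.4608, 0.0047])]
top lip_cap [(0.61, [0.5608, 0.0372, 0.1247])]
top knob_grip [(0.55, [0.4711, 0.2125, 0.127])]
top deck [(0.95, [0.4817, 0.0752, 0.0978])]
0.6
```

View pics/scene0.png

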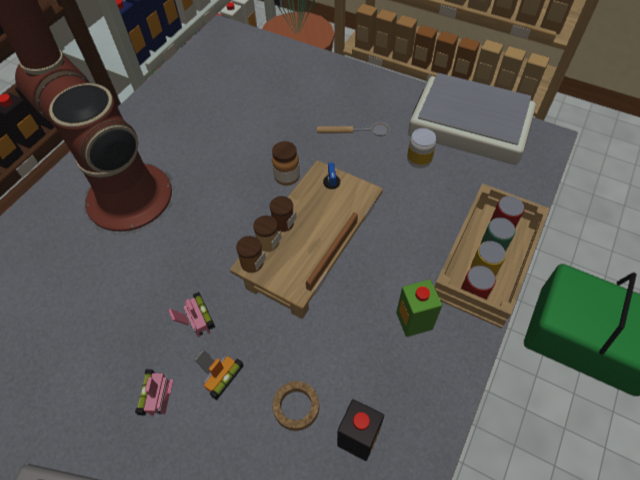

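View pics/top0.png

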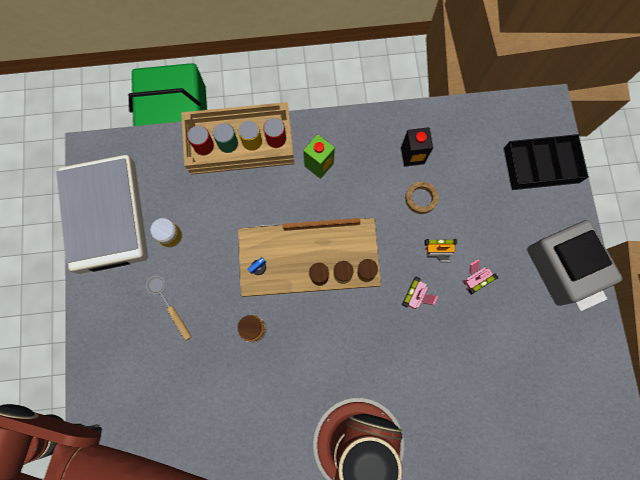

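Candidates for the clip are orange at scene (222,373) / top (440,248), pink at scene (198,313) / top (417,293), and pink at scene (153,392) / top (480,276). I choose the orange one, at about (0.48, -0.28), and check it in a crop.

```bash
cat > h.py <<'E'
import numpy as np, cv2
from plant import state, cams, nets
def cloud(name,pic,d,info=None):
    i=info or cams.camera_info(name); K=np.array(i['K']);R=cv2.Rodrigues(np.array(i['rvec'],float))[0];t=np.array(i['tvec'],float).ravel()
    v,u=np.mgrid[0:480,0:640]; P=np.stack([(u-K[0,2])/K[0,0]*d,(v-K[1,2])/K[1,1]*d,d],-1)
    W=(P-t)@R; W[d==0]=np.nan; return W
def proj(name,P,info=None):
    i=info or cams.camera_info(name)
    return cv2.projectPoints(np.array(P,float).reshape(-1,3),np.array(i['rvec'],float),np.array(i['tvec'],float),np.array(i['K'],float),None)[0][:,0]
def yaw_of(xy):
    r=cv2.minAreaRect(xy.astype(np.float32)); return r
E
python3 - <<'E'
from h import *
for c,(u,v) in (("scene",(222,373)),("top",(440,248))):
    p,d=cams.grab_frame(c); W=cloud(c,p,d)
    np.savez(f"{c}0.npz",p=p,W=W,**{k:np.array(x) for k,x in cams.camera_info(c).items() if k in('K','rvec','tvec')})
    cr=p[v-40:v+40,u-50:u+50]; cr=cv2.resize(cr,None,fx=6,fy=6,interpolation=cv2.INTER_CUBIC)
    cv2.imwrite(f"pics/{c}_clip.png",cr[:,:,::-1])
    hsv=cv2.cvtColor(p,cv2.COLOR_RGB2HSV)
    sub=np.zeros((480,640),bool); sub[v-40:v+40,u-50:u+50]=1
    box=sub&(W[...,2]>.01)&(abs(W[...,0]-.48)<.06)&(abs(W[...,1]+.28)<.06)
    org=box&(hsv[...,0]>8)&(hsv[...,0]<22)&(hsv[...,1]>180)&(hsv[...,2]>100)
    vial=box&(hsv[...,0]>24)&(hsv[...,0]<45)&(hsv[...,1]>80)
    for n,m in(("org",org),("vial",vial)):
        X=W[m]; print(c,n,m.sum(),np.nanmin(X,0).round(4),np.nanmax(X,0).round(4),np.nanmedian(X,0).round(4))
    X=W[vial]; A=X-X.mean(0); print(np.linalg.svd(A)[2][0])
    X=W[org&(W[...,2]>.085)]; print('top',X.mean(0),cv2.minAreaRect(X[:,:2].astype(np.float32)))
    # lip
    m=(W[...,2]>.115)&(W[...,2]<.16)&(abs(W[...,0]-.56)<.03)&(abs(W[...,1]-.035)<.15)
    X=W[m]; A=X-X.mean(0); print('lip',m.sum(),X.min(0).round(4),X.max(0).round(4),np.linalg.svd(A,full_matrices=False)[2][0],cv2.minAreaRect(X[:,:2].astype(np.float32)))
    m=(W[...,2]>.085)&(W[...,2]<.115)&(W[...,0]>.49)&(W[...,0]<.535)&(abs(W[...,1]-.08)<.14)
    X=W[m]; A=X-X.mean(0); print('deckn',m.sum(),X.mean(0),np.linalg.svd(A,full_matrices=False)[2][2])
E
```

```text
scene org 363 [ 0.4563 -0.3158  0.0419] [ 0.4938 -0.2446  0.0944] [ 0.4813 -0.2827  0.0478]
scene vial 213 [ 0.4884 -0.3151  0.0405] [ 0.5076 -0.2478  0.0552] [ 0.5001 -0.2856  0.0498]
[9.61352819e-02 9.95368151e-01 5.01281744e-04]
top [ 0.47792171 -0.28048762  0.09159289] ((0.47762274742126465, -0.28024721145629883), (0.023710589855909348, 0.007923620752990246), 80.36930847167969)
lip 612 [ 0.5552 -0.0654  0.1151] [0.574  0.1356 0.1353] [ 0.03497266  0.99918799 -0.02000689] ((0.5648816227912903, 0.03518017381429672), (0.20114655792713165, 0.013650116510689259), 87.97346496582031)
deckn 2146 [0.51273408 0.07162499 0.09571528] [-0.00396602 -0.02818476 -0.99959486]
top org 196 [ 0.4658 -0.3146  0.0378] [ 0.493  -0.2433  0.0975] [ 0.4761 -0.2725  0.047 ]
top vial 89 [ 0.4867 -0.3156  0.0425] [ 0.503  -0.2494  0.0587] [ 0.4942 -0.2816  0.0487]
[-0.11011472 -0.99390073  0.00600763]
top [ 0.47603967 -0.2782835   0.09085934] ((0.47643351554870605, -0.2783203721046448), (0.023115871474146843, 0.006945364642888308), 82.71429443359375)
lip 407 [ 0.5517 -0.0626  0.1151] [0.5705 0.1363 0.1348] [-0.03703825 -0.99914481  0.01838001] ((0.561783492565155, 0.03686942160129547), (0.19871678948402405, 0.01313033141195774), 87.74358367919922)
deckn 1783 [0.51246406 0.0788277  0.09398369] [0.01663735 0.02837472 0.99945889]
```

Run:
```python
import cv2,numpy as np
a=cv2.imread("pics/scene_clip.png");b=cv2.imread("pics/top_clip.png")
cv2.imwrite("pics/both.png",cv2.resize(np.vstack([a,b]),(500,800))[:, :][:600] if 0 else cv2.resize(np.hstack([a,b]),(800,320)))
```

```text
(no output)
```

View pics/both.png

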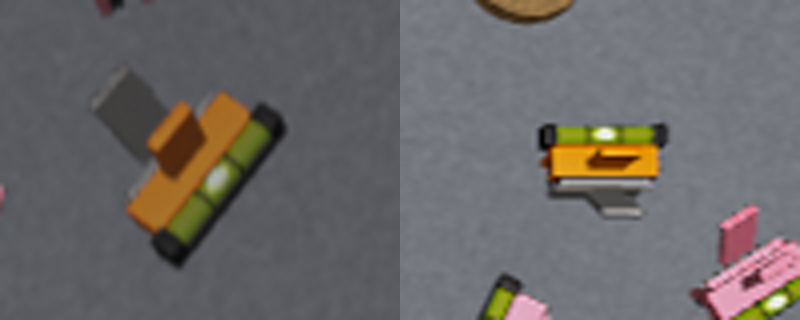

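Run:
```python
from h import *
from scipy.spatial.transform import Rotation as R
s=state(); q=s['tool_rot']; M=R.from_quat([q[1],q[2],q[3],q[0]]).as_matrix(); print(M.round(3)); print('jaw yaw',np.arctan2(M[1,2],M[0,2]))
p,d=cams.grab_frame("wrist"); cv2.imwrite("pics/w0.png",p[:,:,::-1]); i=cams.camera_info("wrist"); print(i)
for c in("scene","top"):
  for t in ("knob_grip","carton_dark","carton_green","nut_jar","fruit_can","tape_roll"):
    cams_=nets.landmark_of(c,t); print(c,t,[(r['score'],[round(float(v),3) for v in r['at']]) for r in cams_][:2])
  z=np.load(c+"0.npz"); p,W=z['p'],z['W']; hsv=cv2.cvtColor(p,cv2.COLOR_RGB2HSV)
  m=(hsv[...,0]>100)&(hsv[...,0]<130)&(hsv[...,1]>150)&(abs(W[...,0]-.47)<.05)&(abs(W[...,1]-.21)<.05)
  X=W[m];print(m.sum(),X.min(0),X.max(0)); X=X[X[:,2]>np.nanmax(X[:,2])-.008]; print(X.mean(0),cv2.minAreaRect(X[:,:2].astype(np.float32)),np.linalg.svd(X-X.mean(0),full_matrices=False)[2][0])
```

```text
[[ 0.    -0.974  0.226]
 [ 0.     0.226  0.974]
 [-1.    -0.     0.   ]]
jaw yaw 1.3429791160036502
{'K': array([[372.57327207,   0.        , 315.84546991],
       [  0.        , 372.57327207, 238.6528778 ],
       [  0.        ,   0.        ,   1.        ]]), 'rvec': array([-2.28005423, -1.81384585, -0.2521288 ]), 'tvec': array([-0.62576419, -0.03670106,  0.3788904 ])}
scene knob_grip [(0.71, [0.475, 0.206, 0.127]), (0.41, [0.605, 0.452, 0.004])]
scene carton_dark [(0.73, [0.765, -0.254, -0.002])]
scene carton_green [(0.79, [0.771, 0.022, 0.002])]
scene nut_jar [(0.71, [0.32, 0.244, 0.003])]
scene fruit_can [(0.75, [0.605, 0.452, 0.002])]
scene tape_roll [(0.56, [0.635, -0.261, -0.004]), (0.33, [0.47, -0.281, 0.075])]
113 [0.45647159 0.18480719 0.11493132] [0.4890882  0.22960261 0.14294478]
[0.47203379 0.20758347 0.13884933] ((0.47115129232406616, 0.20852947235107422), (0.012704677879810333, 0.049238793551921844), 35.06270217895508) [ 0.54693816 -0.83710398 -0.01075064]
top knob_grip [(0.78, [0.468, 0.209, 0.127]), (0.38, [0.319, 0.245, -0.002])]
top carton_dark [(0.9, [0.768, -0.252, 0.004]), (0.48, [0.472, 0.212, 0.129])]
top carton_green [(0.57, [0.771, 0.018, -0.001])]
top nut_jar [(0.72, [0.769, 0.02, 0.001]), (0.7, [0.321, 0.245, 0.0])]
top fruit_can [(0.92, [0.607, 0.455, -0.001])]
top tape_roll []
114 [0.45169467 0.18877319 0.10331881] [0.48479964 0.22973578 0.14435407]
[0.4680878  0.21149019 0.1391816 ] ((0.46931713819503784, 0.20984745025634766), (0.013043278828263283, 0.0440782755613327), 32.83954620361328) [-0.57264663  0.8193763   0.02642572]
```

Request:
{"op": "play_rows", "data": {
  "motion": [
    [-1,[0.12,-0.2,0.07],-0.7],
    [-1,[0.12,-0.2,0.07],-0.7],
    [-1,[0.12,-0.2,0.07],-0.7],
    [-1,[0.12,-0.2,0.07],-0.7],
    [-1,[0.12,-0.2,0.07],-0.7]
  ]
}}

```text
time: 1.85
tool_pos: [0.2619, 0.4071, 0.3023]
tool_rot: [0.672, -0.222, 0.671, 0.222]
contact_force: [0.6, 0.6, -0.2]
gripper_width: 0.999
```

Request:
{"op": "play_rows", "data": {
  "motion": [
    [-1,[0.15,-0.19,0],-0.7],
    [-1,[0.15,-0.19,0],-0.7],
    [-1,[0.15,-0.19,0],-0.7],
    [-1,[0.15,-0.19,0],-0.7],
    [-1,[0.15,-0.19,0],-0.7]
  ]
}}

```text
time: 2.35
tool_pos: [0.4122, 0.2167, 0.3017]
tool_rot: [0.707, 0.022, 0.706, -0.022]
contact_force: [1.2, 0.5, 1.0]
gripper_width: 0.999
```

Request:
{"op": "play_rows", "data": {
  "motion": [
    [-1,[0.05,-0.24,0],0],
    [-1,[0.05,-0.24,0],0],
    [-1,[0.05,-0.24,0],0],
    [-1,[0.05,-0.24,0],0],
    [-1,[0.05,-0.24,0],0]
  ]
}}

```text
time: 2.85
tool_pos: [0.4612, -0.0235, 0.3016]
tool_rot: [0.707, 0.02, 0.706, -0.021]
contact_force: [0.9, 1.1, 1.1]
gripper_width: 1.0
```

Request:
{"op": "play_rows", "data": {
  "motion": [
    [-1,[0,-0.24,0],-0.045],
    [-1,[0,-0.24,0],-0.045],
    [-1,[0,-0.24,0],-0.045],
    [-1,[0,-0.24,0],-0.045],
    [-1,[0,-0.24,-0.0],-0.045]
  ]
}}

```text
time: 3.35
tool_pos: [0.4606, -0.2639, 0.3014]
tool_rot: [0.706, 0.036, 0.706, -0.037]
contact_force: [0.2, 0.2, -0.0]
gripper_width: 1.001
```

Request:
{"op": "play_rows", "data": {
  "motion": [
    [-1,[0,-0.013,-0.1],0],
    [-1,[0,-0.013,-0.1],0],
    [-1,[0,-0.013,-0.1],0]
  ]
}}

```text
time: 3.65
tool_pos: [0.4568, -0.2718, 0.1927]
tool_rot: [0.702, 0.04, 0.711, -0.033]
contact_force: [-0.8, 0.8, -1.7]
gripper_width: 1.0
```

```bash
cat > wclip.py <<'E'
from h import *
import sys
n=sys.argv[1]
from scipy.spatial.transform import Rotation as R
s=state(); q=s['tool_rot']; M=R.from_quat([q[1],q[2],q[3],q[0]]).as_matrix(); print(s['time'],s['tool_pos'],'jaw yaw',np.arctan2(M[1,2],M[0,2]))
i=cams.camera_info("wrist"); p,d=cams.grab_frame("wrist"); cv2.imwrite(f"pics/{n}.png",p[:,:,::-1])
W=cloud("wrist",p,d,i); np.savez(n+".npz",p=p,W=W)
print([(r['score'],[round(float(v),4) for v in r['at']]) for r in nets.landmark_of("wrist","clip")])
hsv=cv2.cvtColor(p,cv2.COLOR_RGB2HSV)
box=(W[...,2]>.01)&(abs(W[...,0]-.48)<.07)&(abs(W[...,1]+.28)<.07)
org=box&(hsv[...,0]>8)&(hsv[...,0]<22)&(hsv[...,1]>180)&(hsv[...,2]>80)
vial=box&(hsv[...,0]>24)&(hsv[...,0]<45)&(hsv[...,1]>80)
for nm,m in(("org",org),("hand",org&(W[...,2]>.085)),("bridge",org&(W[...,2]>.044)&(W[...,2]<.054)),("vial",vial)):
    X=W[m]
    if len(X)>5: print(nm,m.sum(),X.min(0).round(4),X.max(0).round(4),cv2.minAreaRect(X[:,:2].astype(np.float32)),np.linalg.svd(X-X.mean(0),full_matrices=False)[2][0])
E
python3 wclip.py w1
```

```text
3.65 [ 0.45684312 -0.2718234   0.19267414] jaw yaw -0.10354142057956768
[(0.94, [0.3898, -0.3715, 0.0269]), (0.69, [0.4796, -0.2768, 0.029]), (0.59, [0.361, -0.2009, 0.0274])]
org 1205 [ 0.4682 -0.3146  0.0408] [ 0.4947 -0.2436  0.0937] ((0.4817430377006531, -0.2793431878089905), (0.07032504677772522, 0.021582504734396935), 84.9459457397461) [ 0.06546569 -0.57868375 -0.81292027]
hand 376 [ 0.473  -0.2923  0.0853] [ 0.4828 -0.2664  0.0937] ((0.4778800904750824, -0.2793312668800354), (0.025666754692792892, 0.008042602799832821), 84.11228942871094) [ 0.0838505   0.99424471 -0.06668252]
bridge 658 [ 0.4682 -0.3146  0.044 ] [ 0.4947 -0.2436  0.054 ] ((0.4817398488521576, -0.27937909960746765), (0.0702529102563858, 0.021582504734396935), 84.9459457397461) [ 0.12910233  0.99151623 -0.01510492]
vial 1036 [ 0.4899 -0.3149  0.0463] [ 0.5066 -0.2487  0.0535] ((0.4985004961490631, -0.28207409381866455), (0.06613273918628693, 0.012159581296145916), 84.18978881835938) [ 1.00012781e-01  9.94985734e-01 -9.12489785e-04]
```

View pics/w1.png

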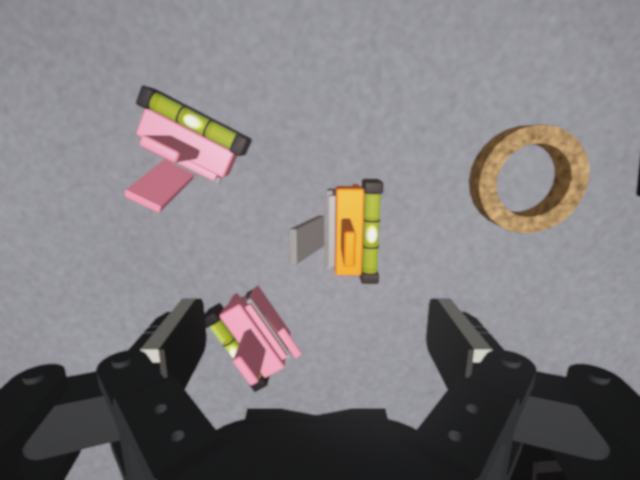

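Request:
{"op": "play_rows", "data": {
  "motion": [
    [-1,[0,-0.003,-0.05],0],
    [-1,[0,-0.003,-0.1],0],
    [-1,[0,-0.003,-0.125],0],
    [-1,[0,-0.003,-0.142],0],
    [-1,[0,-0.003,-0.142],0]
  ]
}}

```text
time: 4.25
tool_pos: [0.462, -0.277, 0.0603]
tool_rot: [0.706, 0.036, 0.706, -0.036]
contact_force: [0.6, 0.0, -0.1]
gripper_width: 0.998
```

```bash
python3 wclip.py w2
```

```text
4.25 [ 0.46201815 -0.27704841  0.06031034] jaw yaw -0.1009748176079942
[(0.97, [0.3894, -0.3711, 0.0269]), (0.75, [0.4801, -0.2812, 0.0278]), (0.55, [0.362, -0.2008, 0.0317])]
org 6303 [ 0.4674 -0.3163  0.0104] [ 0.4952 -0.2432  0.0939] ((0.48134052753448486, -0.2796255052089691), (0.07180086523294449, 0.021996140480041504), 84.454833984375) [-0.15126534 -0.27440592  0.94964214]
hand 1715 [ 0.4731 -0.292   0.085 ] [ 0.483  -0.2661  0.0939] ((0.4780333340167999, -0.2789512276649475), (0.025835420936346054, 0.008272269740700722), 84.21755981445312) [-0.09856391 -0.99146415  0.08534635]
bridge 3411 [ 0.4674 -0.3163  0.0441] [ 0.4952 -0.2432  0.054 ] ((0.4813394248485565, -0.2796367108821869), (0.0717783197760582, 0.021996140480041504), 84.454833984375) [ 0.17226911  0.9850375  -0.00494784]
vial 3146 [ 0.4891 -0.3152  0.0461] [ 0.5072 -0.2483  0.0535] ((0.4982054531574249, -0.2818927466869354), (0.06643962860107422, 0.012689213268458843), 84.52300262451172) [ 1.00699008e-01  9.94916934e-01 -6.71341041e-05]
```

View pics/w2.png

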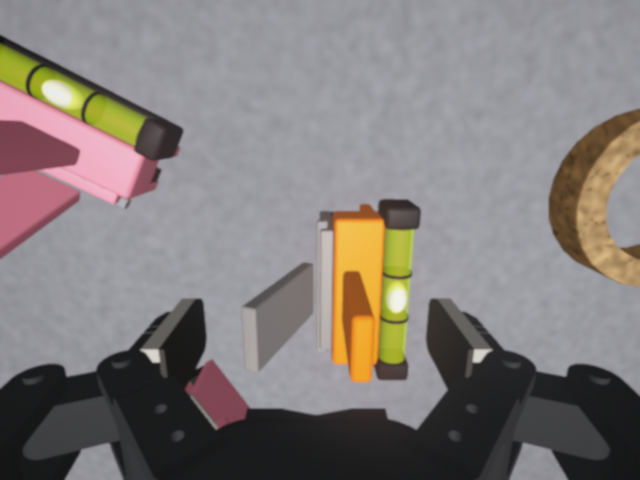

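Request:
{"op": "play_rows", "data": {
  "motion": [
    [-1,[0,-0.001,-0.002],0],
    [0.0,[0,-0.001,-0.002],0],
    [1,[0,-0.001,-0.002],0],
    [1,[0,-0.001,-0.002],0],
    [1,[0,-0.001,-0.002],0]
  ]
}}

```text
time: 4.85
tool_pos: [0.4654, -0.2799, 0.0616]
tool_rot: [0.71, 0.035, 0.702, -0.038]
contact_force: [6.5, 1.1, 10.3]
gripper_width: 0.331
```

Request:
{"op": "play_rows", "data": {
  "motion": [
    [1,[0,0,0],0],
    [1,[0,0,0],0],
    [1,[0,0,0],0]
  ]
}}

```text
time: 5.15
tool_pos: [0.4659, -0.2805, 0.0622]
tool_rot: [0.71, 0.035, 0.702, -0.038]
contact_force: [5.3, 0.6, 9.7]
gripper_width: 0.307
```

```bash
python3 wclip.py w3
```

```text
5.15 [ 0.46592512 -0.28045311  0.06216397] jaw yaw -0.10257345153798587
[(0.89, [0.3631, -0.2007, 0.0281]), (0.87, [0.4865, -0.282, 0.0281]), (0.6, [0.39, -0.3694, 0.0283])]
org 5470 [ 0.4683 -0.3155  0.0132] [ 0.5008 -0.2446  0.0951] ((0.48092377185821533, -0.27959293127059937), (0.0712009146809578, 0.0257029477506876), 77.62796783447266) [ 0.24626158  0.43456955 -0.86631665]
hand 1608 [ 0.4683 -0.2928  0.085 ] [ 0.4784 -0.267   0.0951] ((0.47419875860214233, -0.280076801776886), (0.025866646319627762, 0.009958850219845772), 85.07378387451172) [-0.11883608 -0.98772794  0.10134841]
bridge 2950 [ 0.4727 -0.3155  0.0441] [ 0.4964 -0.2446  0.0539] ((0.4834962487220764, -0.2804284691810608), (0.07065551728010178, 0.021631421521306038), 85.52357482910156) [ 0.06996763 -0.99640753  0.04771345]
vial 2104 [ 0.423  -0.3037  0.0438] [ 0.5104 -0.2501  0.1519] ((0.4693949222564697, -0.2704204022884369), (0.05147608369588852, 0.08466458320617676), 79.07571411132812) [ 0.63163676  0.19672491 -0.74988954]
```

View pics/w3.png

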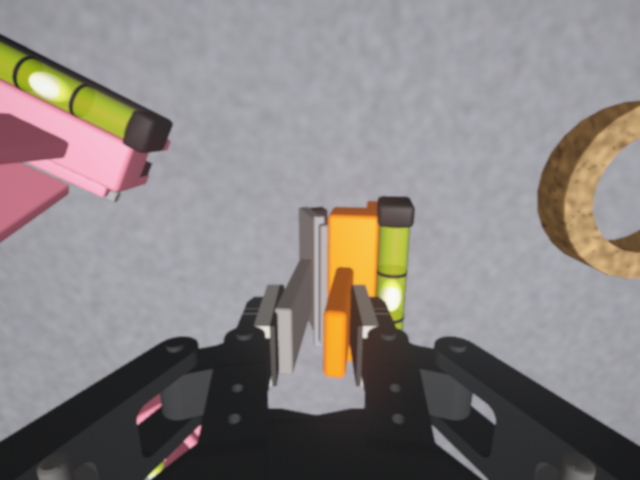

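Request:
{"op": "play_rows", "data": {
  "motion": [
    [1,[0,0,0.02],0],
    [1,[0,0,0.06],0],
    [1,[0,0,0.1],0],
    [1,[0,0,0.1],0],
    [1,[0,0,0.1],0]
  ]
}}

```text
time: 5.75
tool_pos: [0.4615, -0.2785, 0.1583]
tool_rot: [0.707, 0.036, 0.706, -0.036]
contact_force: [0.4, 1.3, -1.5]
gripper_width: 0.269
```

```bash
python3 wclip.py w4
python3 - <<'E'
from h import *
p,d=cams.grab_frame("scene");cv2.imwrite("pics/s4.png",cv2.resize(p[280:440,140:340],None,fx=4,fy=3.75)[:,:,::-1])
E
```

```text
5.75 [ 0.4615342  -0.27849136  0.15830777] jaw yaw -0.10200866107546516
[(0.98, [0.3936, -0.3676, 0.0256]), (0.88, [0.3636, -0.1974, 0.0278]), (0.77, [0.4751, -0.2781, 0.1232]), (0.34, [0.4644, -0.2809, 0.1678])]
org 4073 [ 0.4604 -0.3131  0.1062] [ 0.4875 -0.2425  0.1897] ((0.47441697120666504, -0.2785841226577759), (0.07095793634653091, 0.02157471515238285), 84.33116912841797) [-0.11379724 -0.28970248  0.95032766]
hand 4073 [ 0.4604 -0.3131  0.1062] [ 0.4875 -0.2425  0.1897] ((0.47441697120666504, -0.2785841226577759), (0.07095793634653091, 0.02157471515238285), 84.33116912841797) [-0.11379724 -0.28970248  0.95032766]
vial 1825 [ 0.4272 -0.2964  0.1393] [ 0.4999 -0.248   0.2091] ((0.46930819749832153, -0.26077747344970703), (0.0447394959628582, 0.07546012848615646), 66.31304931640625) [ 0.70524459  0.07725827 -0.70474196]
```

View pics/w4.png

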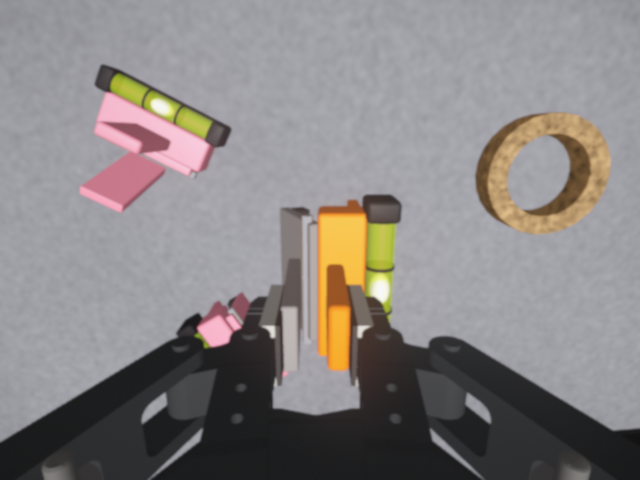

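View pics/s4.png

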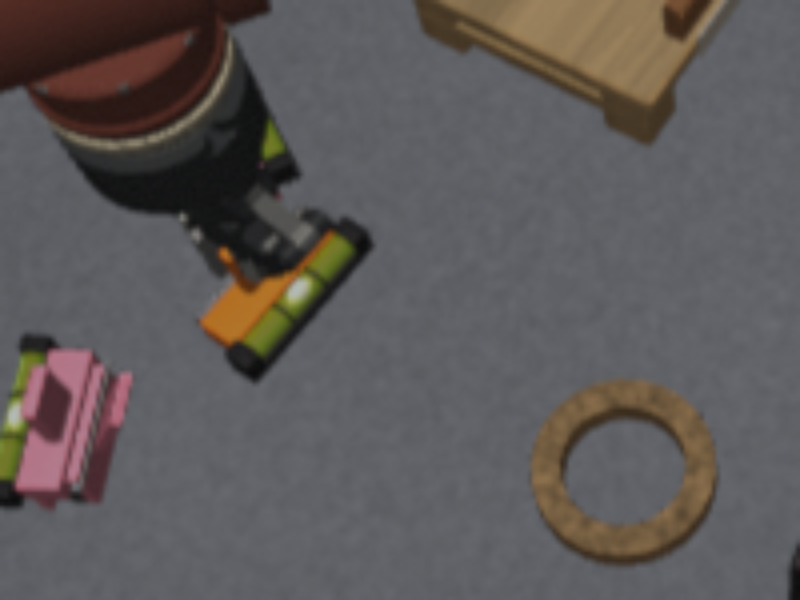

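Request:
{"op": "play_rows", "data": {
  "motion": [
    [1,[0,0,0.05],0],
    [1,[0.02,0.03,0.09],0.03],
    [1,[0.04,0.08,0.09],0.065],
    [1,[0.05,0.13,0.09],0.065],
    [1,[0.05,0.17,0.09],0.065]
  ]
}}

```text
time: 6.4
tool_pos: [0.5112, -0.1062, 0.2457]
tool_rot: [0.706, 0.014, 0.708, -0.013]
contact_force: [0.2, -0.9, -0.9]
gripper_width: 0.27
```

Request:
{"op": "play_rows", "data": {
  "motion": [
    [1,[0.02,0.04,0],0],
    [1,[0.045,0.08,0],0],
    [1,[0.045,0.12,0],0],
    [1,[0.045,0.14,0],0],
    [1,[0.045,0.14,0],0]
  ]
}}

```text
time: 6.9
tool_pos: [0.5551, 0.0344, 0.2448]
tool_rot: [0.706, 0.012, 0.709, -0.011]
contact_force: [-1.2, 0.3, -1.3]
gripper_width: 0.27
```

```bash
cat > wlip.py <<'E'
from h import *
import sys
n=sys.argv[1]
from scipy.spatial.transform import Rotation as R
s=state(); q=s['tool_rot']; M=R.from_quat([q[1],q[2],q[3],q[0]]).as_matrix(); T=s['tool_pos']; print(s['time'],T,'jaw yaw',np.arctan2(M[1,2],M[0,2]),'tilt',M[:,0])
i=cams.camera_info("wrist"); p,d=cams.grab_frame("wrist"); cv2.imwrite(f"pics/{n}.png",p[:,:,::-1])
W=cloud("wrist",p,d,i); np.savez(n+".npz",p=p,W=W)
for t in("clip","lip_cap","vial_mid"): print(t,[(r['score'],[round(float(v),4) for v in r['at']]) for r in nets.landmark_of("wrist",t)])
hsv=cv2.cvtColor(p,cv2.COLOR_RGB2HSV)
org=(hsv[...,0]>8)&(hsv[...,0]<22)&(hsv[...,1]>180)&(hsv[...,2]>80)&(W[...,2]>T[2]-.05)
hand=org&(W[...,2]>T[2]+.026)
bri=org&(W[...,2]>T[2]-.02)&(W[...,2]<T[2]-.01)
lip=(W[...,2]>.118)&(W[...,2]<.14)&(abs(W[...,0]-.56)<.03)&(abs(W[...,1]-.035)<.15)
def rep(nm,m):
    X=W[m]
    if len(X)>5: print(nm,m.sum(),X.min(0).round(4),X.max(0).round(4),np.median(X,0).round(4),cv2.minAreaRect(X[:,:2].astype(np.float32)),np.linalg.svd(X-X.mean(0),full_matrices=False)[2][0].round(4))
rep('hand',hand);rep('bridge',bri);rep('lip',lip)
E
python3 wlip.py w5
```

```text
6.9 [0.55514255 0.03441148 0.24478894] jaw yaw -0.03301707619090079 tilt [-4.22168043e-03  9.12841357e-04 -9.99990672e-01]
clip [(0.81, [0.5682, 0.0346, 0.2078])]
lip_cap [(0.56, [0.4844, 0.0781, 0.0987])]
vial_mid [(0.89, [0.5841, 0.0302, 0.2245])]
hand 1357 [0.5597 0.0222 0.2708] [0.568  0.0481 0.2765] [0.5639 0.036  0.272 ] ((0.5635712146759033, 0.03510545939207077), (0.02598685398697853, 0.007879250682890415), 87.53739166259766) [0.0383 0.9993 0.0017]
bridge 1880 [5.562e-01 4.000e-04 2.248e-01] [0.5791 0.071  0.2348] [0.5645 0.045  0.2279] ((0.5678462386131287, 0.03545558825135231), (0.0706404596567154, 0.02175852842628956), 88.68316650390625) [ 0.2332  0.9724 -0.0076]
lip 2153 [0.5596 0.0545 0.1205] [0.5732 0.1362 0.1304] [0.5664 0.0983 0.1268] ((0.5666417479515076, 0.09534890949726105), (0.08177395164966583, 0.011734029278159142), 88.37095642089844) [ 0.0304  0.999  -0.0323]
```

View pics/w5.png

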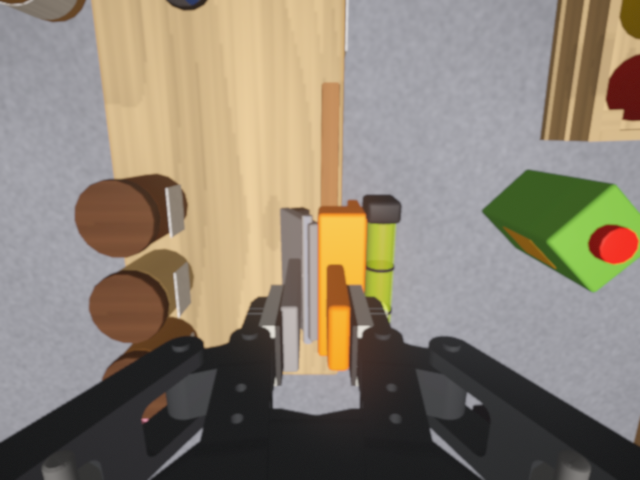

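Request:
{"op": "play_rows", "data": {
  "motion": [
    [1,[0.003,0,-0.02],0],
    [1,[0.003,0,-0.042],0],
    [1,[0.003,0,-0.042],0],
    [1,[0.003,0,-0.042],0]
  ]
}}

```text
time: 7.5
tool_pos: [0.5588, 0.0309, 0.205]
tool_rot: [0.707, 0.014, 0.707, -0.014]
contact_force: [0.3, 0.1, -1.7]
gripper_width: 0.267
```

```bash
python3 wlip.py w6
python3 - <<'E'
from h import *
p,d=cams.grab_frame("scene");cv2.imwrite("pics/s6.png",cv2.resize(p[180:300,250:410],None,fx=5,fy=5,interpolation=cv2.INTER_CUBIC)[:,:,::-1])
E
```

```text
7.5 [0.55883429 0.03091358 0.20497979] jaw yaw -0.038481466709143985 tilt [-1.25583255e-03 -1.49178112e-05 -9.99999211e-01]
clip [(0.75, [0.5714, 0.0324, 0.1676]), (0.65, [0.4865, 0.0818, 0.0973])]
lip_cap [(0.6, [0.5609, 0.0301, 0.2147]), (0.25, [0.4872, 0.078, 0.0971])]
vial_mid [(0.94, [0.5896, 0.0271, 0.1866])]
hand 1361 [0.5633 0.0188 0.231 ] [0.5716 0.0447 0.2377] [0.5675 0.0324 0.2322] ((0.5673021078109741, 0.031730927526950836), (0.02603623829782009, 0.007835276424884796), 88.09013366699219) [-3.950e-02 -9.992e-01 -2.000e-04]
bridge 2183 [ 0.5592 -0.0042  0.1851] [0.583  0.0673 0.195 ] [0.5692 0.0431 0.1882] ((0.5713573098182678, 0.03132616728544235), (0.07168062776327133, 0.021817946806550026), 87.94216918945312) [ 0.234   0.9722 -0.0056]
lip 3421 [ 0.5553 -0.0634  0.1215] [0.5734 0.1366 0.1334] [0.5656 0.093  0.127 ] ((0.5644673705101013, 0.03649446368217468), (0.20002202689647675, 0.011987222358584404), 87.98837280273438) [ 0.0409  0.9987 -0.0293]
```

View pics/w6.png

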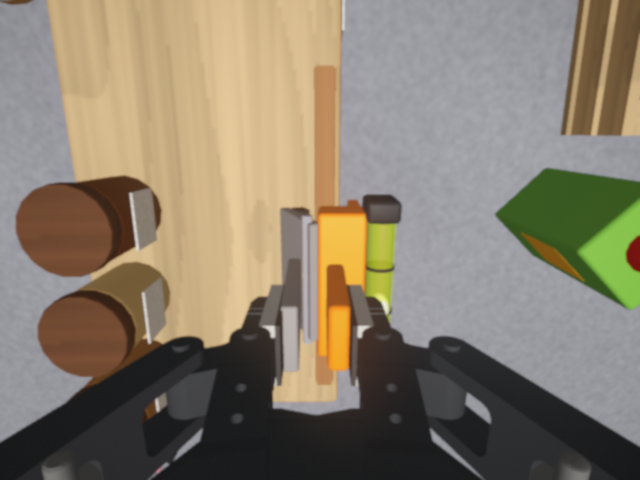

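View pics/s6.png

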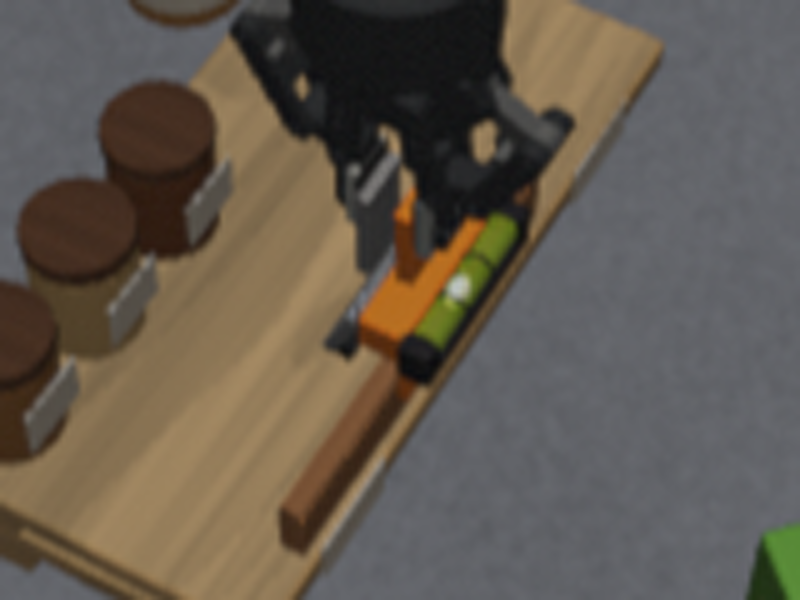

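Request:
{"op": "play_rows", "data": {
  "motion": [
    [1,[0,0.005,0],0],
    [1,[0,0.005,-0.012],0],
    [1,[0,0.005,-0.024],0],
    [1,[0,0.005,-0.034],0],
    [1,[0,0.005,-0.034],0]
  ]
}}

```text
time: 8.25
tool_pos: [0.5573, 0.037, 0.168]
tool_rot: [0.705, 0.013, 0.709, -0.013]
contact_force: [-1.9, -1.7, -1.6]
gripper_width: 0.27
```

Request:
{"op": "play_rows", "data": {
  "motion": [
    [1,[0,0,-0.005],0],
    [1,[0,0,-0.008],0],
    [1,[0,0,-0.008],0]
  ]
}}

```text
time: 8.55
tool_pos: [0.5596, 0.037, 0.1662]
tool_rot: [0.707, 0.013, 0.707, -0.013]
contact_force: [-5.9, 1.8, 10.0]
gripper_width: 0.268
```

```bash
python3 wlip.py w7
python3 - <<'E'
from h import *
p,d=cams.grab_frame("scene");cv2.imwrite("pics/s7.png",cv2.resize(p[180:300,250:410],None,fx=5,fy=5,interpolation=cv2.INTER_CUBIC)[:,:,::-1])
E
```

```text
8.55 [0.55964019 0.03696398 0.16620188] jaw yaw -0.037184843925519025 tilt [ 8.02740855e-04 -2.25673284e-05 -9.99999678e-01]
clip [(0.82, [0.5713, 0.0349, 0.1306])]
lip_cap []
vial_mid [(0.8, [0.5896, 0.031, 0.1452])]
hand 1374 [0.5639 0.0249 0.1922] [0.5723 0.0505 0.1984] [0.5682 0.0384 0.1934] ((0.5679295063018799, 0.03774218261241913), (0.025753725320100784, 0.007801569998264313), 87.33595275878906) [-0.0456 -0.9989  0.0052]
bridge 2288 [0.4532 0.0023 0.1462] [0.5841 0.0732 0.1561] [0.57   0.0495 0.1494] ((0.5262658596038818, 0.06397689878940582), (0.07155483216047287, 0.1274489164352417), 59.56415939331055) [ 0.2366  0.9716 -0.0094]
lip 5742 [ 0.5453 -0.0502  0.1181] [0.59   0.1364 0.14  ] [0.5645 0.0856 0.1271] ((0.5628748536109924, 0.04321225360035896), (0.18620061874389648, 0.04097016155719757), 79.73052978515625) [ 0.0499  0.9983 -0.0306]
```

View pics/s7.png

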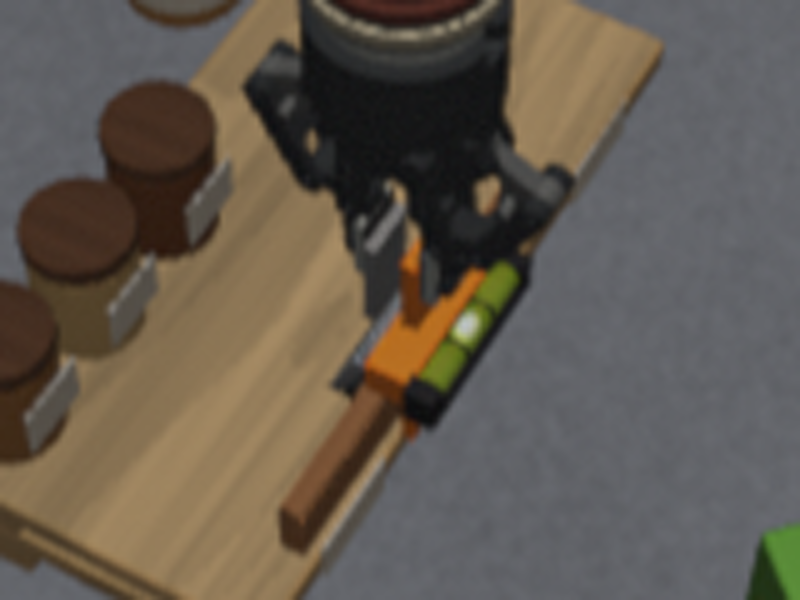

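Request:
{"op": "play_rows", "data": {
  "motion": [
    [0.3,[0,0,-0.001],0],
    [0.0,[0,0,-0.001],0],
    [-0.5,[0,0,0],0],
    [-1,[0,0,0],0],
    [-1,[0,0,0],0]
  ]
}}

```text
time: 9.3
tool_pos: [0.5591, 0.0368, 0.163]
tool_rot: [0.707, 0.013, 0.707, -0.013]
contact_force: [-0.2, 0.8, 0.4]
gripper_width: 0.977
```

Request:
{"op": "play_rows", "data": {
  "motion": [
    [-1,[0,0,0],0],
    [-1,[0,0,0],0]
  ]
}}

```text
time: 9.5
tool_pos: [0.5591, 0.0368, 0.1632]
tool_rot: [0.707, 0.013, 0.707, -0.013]
contact_force: [-0.1, 0.1, 1.0]
gripper_width: 0.998
```

```bash
python3 wlip.py w8
python3 - <<'E'
from h import *
p,d=cams.grab_frame("scene");cv2.imwrite("pics/s8.png",cv2.resize(p[180:300,250:410],None,fx=5,fy=5,interpolation=cv2.INTER_CUBIC)[:,:,::-1])
E
```

```text
9.5 [0.55909462 0.03678523 0.16315674] jaw yaw -0.03709652776296482 tilt [-2.02709054e-04 -1.74785050e-05 -9.99999979e-01]
clip [(0.72, [0.5695, 0.035, 0.129])]
lip_cap [(0.31, [0.4867, 0.0761, 0.0981])]
vial_mid [(0.74, [0.5889, 0.0343, 0.1442])]
hand 1575 [0.5692 0.0252 0.1892] [0.5779 0.0516 0.1954] [0.5735 0.04   0.1924] ((0.5736139416694641, 0.038435500115156174), (0.026273885741829872, 0.008491044864058495), 88.33604431152344) [ 0.0239  0.9987 -0.0461]
bridge 4115 [ 0.4402 -0.0635  0.1432] [0.5841 0.0734 0.1532] [0.5695 0.0532 0.1484] ((0.5277252197265625, -0.007550366222858429), (0.18948249518871307, 0.06828539073467255), 43.8072624206543) [ 0.3387  0.9397 -0.0486]
lip 5689 [ 0.5466 -0.0488  0.118 ] [0.5899 0.1367 0.14  ] [0.5651 0.0876 0.1271] ((0.5637194514274597, 0.043762896209955215), (0.1851232647895813, 0.039023466408252716), 79.61308288574219) [ 0.0485  0.9984 -0.0297]
```

View pics/s8.png

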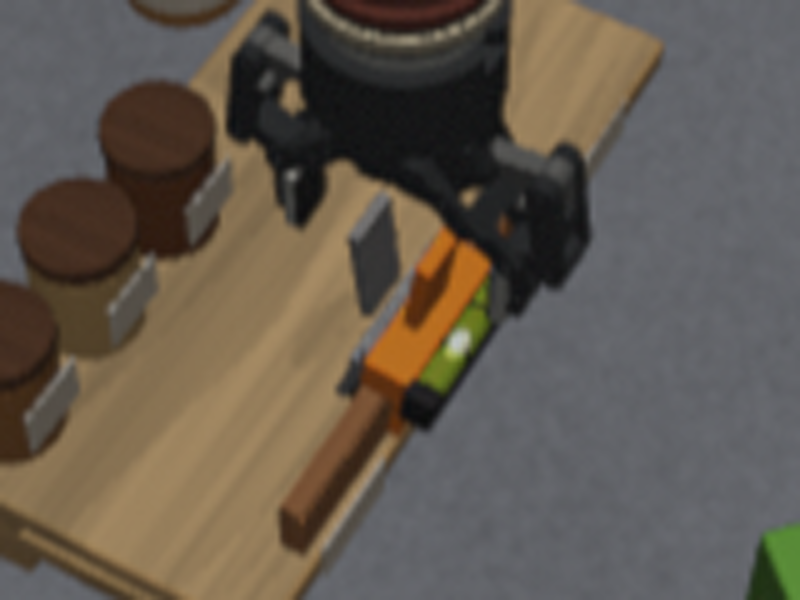

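View pics/w8.png

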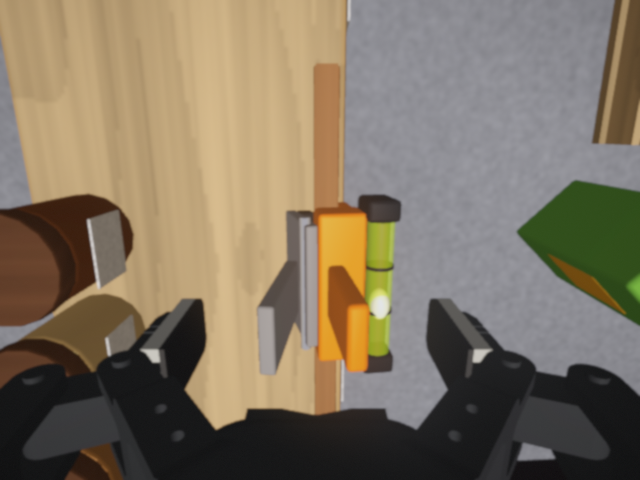

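Request:
{"op": "play_rows", "data": {
  "motion": [
    [0.0,[-0.004,0,0],0],
    [1,[-0.005,0,0],0],
    [1,[-0.005,0,0],0],
    [1,[-0.005,0,0],0],
    [1,[-0.005,0,0],0]
  ]
}}

```text
time: 10.25
tool_pos: [0.5551, 0.0368, 0.1645]
tool_rot: [0.708, 0.013, 0.706, -0.013]
contact_force: [0.8, 0.9, 4.0]
gripper_width: 0.273
```

Request:
{"op": "play_rows", "data": {
  "motion": [
    [1,[0,0,0],0],
    [1,[0,0,0],0],
    [1,[0,0,0],0]
  ]
}}

```text
time: 10.55
tool_pos: [0.5551, 0.0368, 0.1645]
tool_rot: [0.708, 0.013, 0.706, -0.013]
contact_force: [0.8, 0.1, 4.7]
gripper_width: 0.27
```

```bash
python3 wlip.py w9
```

```text
10.55 [0.55506101 0.03677984 0.16446811] jaw yaw -0.03706086516164027 tilt [ 2.50075546e-03 -8.60341969e-05 -9.99996869e-01]
clip [(0.81, [0.57, 0.0371, 0.1285])]
lip_cap []
vial_mid [(0.91, [0.5867, 0.035, 0.1442]), (0.58, [0.7675, 0.0187, -0.0022]), (0.42, [0.4881, 0.0761, 0.098])]
hand 1535 [0.5593 0.026  0.1905] [0.5681 0.0519 0.1978] [0.5636 0.0397 0.1926] ((0.5634399056434631, 0.03894047811627388), (0.025854606181383133, 0.008132722228765488), 86.37947845458984) [ 0.0423  0.9983 -0.039 ]
bridge 1676 [0.5561 0.0022 0.1445] [0.5797 0.0734 0.1543] [0.5621 0.0453 0.1486] ((0.5681168437004089, 0.03752925246953964), (0.07129263132810593, 0.02180950716137886), 88.05498504638672) [ 0.2328  0.9719 -0.0355]
lip 5712 [ 0.5421 -0.0487  0.118 ] [0.59   0.1368 0.14  ] [0.5647 0.0864 0.1271] ((0.5615968704223633, 0.0442049540579319), (0.18492288887500763, 0.04367409646511078), 79.64828491210938) [ 0.0571  0.9978 -0.0332]
```

View pics/w9.png

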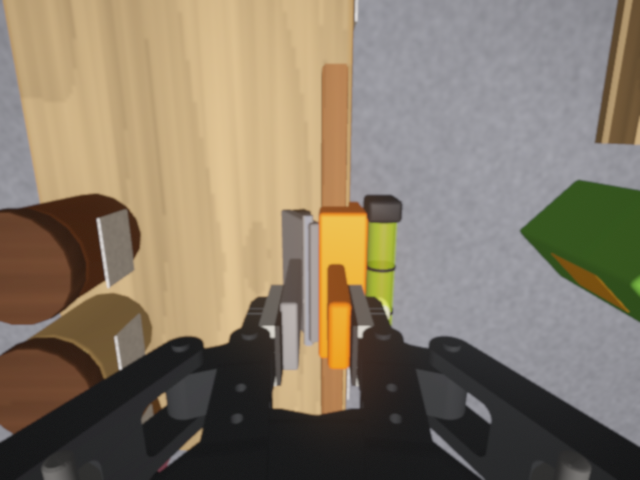

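Request:
{"op": "play_rows", "data": {
  "motion": [
    [1,[0,-0.002,0.001],0],
    [1,[-0.002,-0.002,-0.003],0],
    [1,[-0.002,-0.002,-0.005],0],
    [1,[-0.002,-0.002,-0.005],0]
  ]
}}

```text
time: 11.15
tool_pos: [0.5544, 0.0352, 0.1644]
tool_rot: [0.709, 0.013, 0.705, -0.013]
contact_force: [-5.9, 1.9, 22.6]
gripper_width: 0.271
```

Request:
{"op": "play_rows", "data": {
  "motion": [
    [0.38,[-0.001,0,0],0],
    [0.3,[-0.003,0,0],0],
    [0.22,[-0.005,0,0],0]
  ]
}}

```text
time: 11.45
tool_pos: [0.5484, 0.0347, 0.1595]
tool_rot: [0.708, 0.013, 0.706, -0.013]
contact_force: [3.8, 0.6, 4.3]
gripper_width: 0.389
```

Request:
{"op": "play_rows", "data": {
  "motion": [
    [0.15,[-0.001,0,0],0],
    [0.1,[-0.002,0,0],0],
    [0.05,[-0.003,0,0],0]
  ]
}}

```text
time: 11.75
tool_pos: [0.544, 0.0347, 0.1578]
tool_rot: [0.707, 0.013, 0.707, -0.013]
contact_force: [3.3, 0.3, 2.1]
gripper_width: 0.477
```

```bash
python3 wlip.py w10
```

```text
11.75 [0.5439624  0.03473703 0.15784084] jaw yaw -0.037075711470361275 tilt [-3.42555913e-04 -1.13894744e-04 -9.99999935e-01]
clip [(0.92, [0.5643, 0.0351, 0.1268])]
lip_cap []
vial_mid [(0.62, [0.5838, 0.0344, 0.1441])]
hand 1978 [0.5554 0.0243 0.1839] [0.5652 0.0506 0.1945] [0.5595 0.0395 0.1924] ((0.5603210926055908, 0.03738218545913696), (0.026316959410905838, 0.009474825114011765), 88.56461334228516) [ 0.0324  0.9936 -0.1084]
bridge 559 [ 0.4499 -0.068   0.1379] [0.5768 0.0717 0.1478] [0.564  0.0703 0.1469] ((0.5217504501342773, -0.005745485424995422), (0.18670928478240967, 0.04192659258842468), 51.91943359375) [ 0.5394  0.8412 -0.0367]
lip 5625 [ 0.5401 -0.0497  0.118 ] [0.5895 0.1368 0.14  ] [0.565  0.0933 0.127 ] ((0.5613350868225098, 0.04383641853928566), (0.18596358597278595, 0.04352341219782829), 79.37325286865234) [ 0.0566  0.9979 -0.0326]
```

View pics/w10.png

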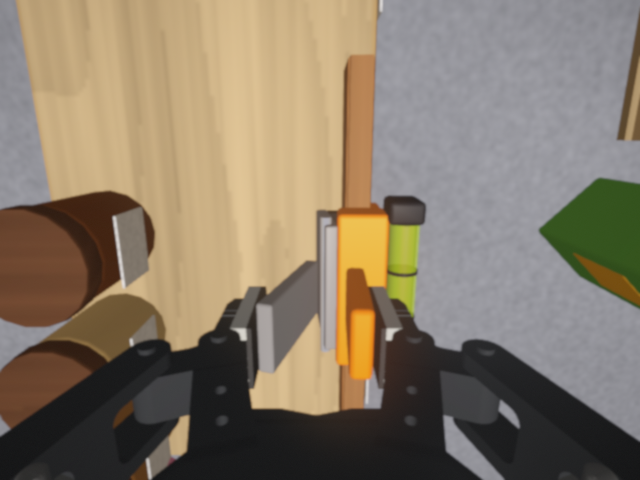

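Request:
{"op": "play_rows", "data": {
  "motion": [
    [-0.05,[0.0,0,0],0],
    [-0.2,[0.001,0,0],0],
    [-0.6,[0.005,0,0],0],
    [-1,[0.008,0,0.0],0],
    [-1,[0.008,0,0.0],0]
  ]
}}

```text
time: 12.45
tool_pos: [0.5523, 0.0348, 0.1581]
tool_rot: [0.707, 0.013, 0.707, -0.013]
contact_force: [-0.5, -0.3, 0.1]
gripper_width: 1.005
```

```bash
python3 wlip.py w11
```

```text
12.45 [0.55228659 0.03483923 0.15806146] jaw yaw -0.03694961012613586 tilt [-7.39830967e-04  3.32601098e-05 -9.99999726e-01]
clip [(0.7, [0.5621, 0.0372, 0.1281])]
lip_cap []
vial_mid [(0.96, [0.585, 0.0307, 0.143])]
hand 1885 [0.5582 0.0243 0.1841] [0.5669 0.0504 0.195 ] [0.5623 0.0396 0.1924] ((0.5625194907188416, 0.037306614220142365), (0.026037171483039856, 0.008118308149278164), 87.68673706054688) [ 0.0386  0.9912 -0.1269]
bridge 1059 [ 0.5545 -0.0012  0.1381] [0.5777 0.0718 0.1481] [0.5702 0.0582 0.1474] ((0.5659334063529968, 0.03529215604066849), (0.07254020124673843, 0.022029848769307137), 88.38336181640625) [ 0.1269 -0.9901  0.0607]
lip 5340 [ 0.5411 -0.0447  0.118 ] [0.5897 0.1367 0.14  ] [0.5656 0.0948 0.127 ] ((0.5623230338096619, 0.04617142677307129), (0.18113836646080017, 0.042739033699035645), 79.37053680419922) [-0.0464 -0.9984  0.0324]
```

View pics/w11.png

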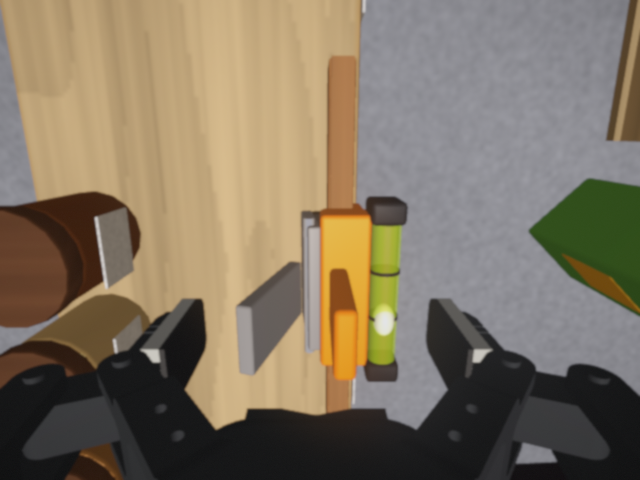

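Request:
{"op": "play_rows", "data": {
  "motion": [
    [-1,[0,0,0.04],0],
    [-1,[0,0,0.09],0],
    [-1,[-0.03,0.02,0.12],0.05],
    [-1,[-0.04,0.06,0.12],0.1],
    [-1,[-0.05,0.1,0.12],0.2]
  ]
}}

```text
time: 13.15
tool_pos: [0.5023, 0.1355, 0.2807]
tool_rot: [0.706, -0.058, 0.703, 0.058]
contact_force: [0.0, 0.8, -0.5]
gripper_width: 1.002
```

```bash
cat > bub.py <<'E'
from h import *
import sys
n=sys.argv[1]
for c in sys.argv[2:]:
    i=cams.camera_info(c); p,d=cams.grab_frame(c); cv2.imwrite(f"pics/{n}{c}.png",p[:,:,::-1])
    W=cloud(c,p,d,i); np.savez(f"{n}{c}.npz",p=p,W=W)
    v=nets.landmark_of(c,"vial_mid"); print(state()['time'],c,[(r['score'],[round(float(x),4) for x in r['at']]) for r in v][:1])
    u=proj(c,[[.584,.037,.146]],i)[0]; print(u)
    u0,v0=int(u[0]),int(u[1]); h=30 if c!="wrist" else 90
    cr=p[max(v0-h,0):v0+h,max(u0-h,0):u0+h]
    if cr.size: cv2.imwrite(f"pics/{n}{c}c.png",cv2.resize(cr,(600,600),interpolation=cv2.INTER_CUBIC)[:,:,::-1])
E
python3 bub.py b1 wrist scene
python3 - <<'E'
from h import *
s=state();print(s['tool_pos'],s['tool_rot'])
z=np.load("b1wrist.npz");p,W=z['p'],z['W'];hsv=cv2.cvtColor(p,cv2.COLOR_RGB2HSV)
m=(hsv[...,0]>100)&(hsv[...,0]<130)&(hsv[...,1]>120)&(abs(W[...,0]-.47)<.05)&(abs(W[...,1]-.21)<.05)
X=W[m];print(m.sum(),X.min(0),X.max(0)); X=X[X[:,2]>np.nanmax(X[:,2])-.006]; print(X.mean(0),cv2.minAreaRect(X[:,:2].astype(np.float32)),np.linalg.svd(X-X.mean(0),full_matrices=False)[2][0])
E
```

```text
13.25 wrist [(0.71, [0.5846, 0.0312, 0.1445])]
[390.04878109 353.58642684]
13.35 scene [(0.9, [0.3706, -0.3759, 0.0426])]
[341.41948355 244.8969558 ]
[0.50183541 0.13532409 0.27830569] [ 0.70474936 -0.05815236  0.70470348  0.05778966]
963 [0.45476318 0.19129634 0.13561037] [0.48702669 0.23160415 0.14214597]
[0.4697222  0.2132967  0.13942413] ((0.47096186876296997, 0.21122923493385315), (0.013359606266021729, 0.04370395466685295), 33.706626892089844) [ 0.56254124 -0.82655583  0.01878341]
```

View pics/b1wrist.png

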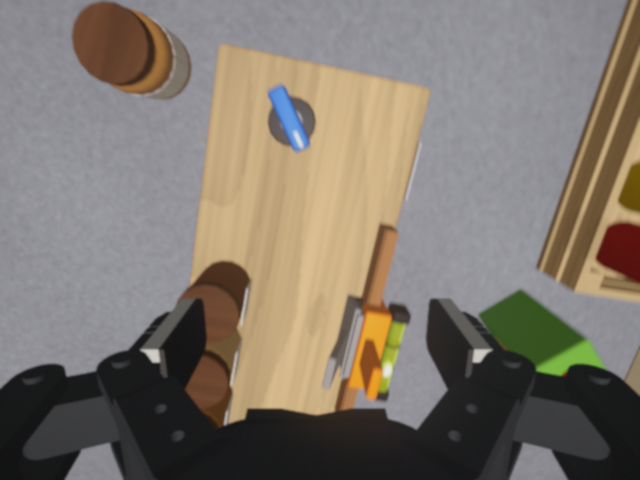

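View pics/b1scenec.png

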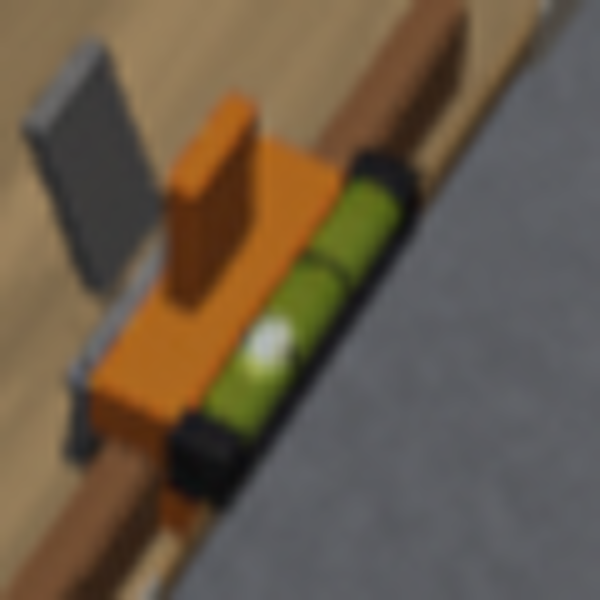

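Request:
{"op": "play_rows", "data": {
  "motion": [
    [-1,[-0.015,0.04,0],0.15],
    [-1,[-0.031,0.076,0],0.3],
    [-1,[-0.031,0.076,-0.04],0.43],
    [-1,[-0.031,0.076,-0.08],0.43],
    [-1,[-0.031,0.076,-0.1],0.43]
  ]
}}

```text
time: 13.85
tool_pos: [0.4695, 0.2093, 0.174]
tool_rot: [0.674, -0.206, 0.678, 0.206]
contact_force: [0.2, 0.4, -0.5]
gripper_width: 1.001
```

```bash
python3 bub.py b2 wrist scene
python3 - <<'E'
from h import *
from scipy.spatial.transform import Rotation as R
s=state();q=s['tool_rot']; M=R.from_quat([q[1],q[2],q[3],q[0]]).as_matrix(); print(s['tool_pos'],np.arctan2(M[1,2],M[0,2]))
z=np.load("b2wrist.npz");p,W=z['p'],z['W'];hsv=cv2.cvtColor(p,cv2.COLOR_RGB2HSV)
m=(hsv[...,0]>100)&(hsv[...,0]<130)&(hsv[...,1]>120)&(abs(W[...,0]-.47)<.05)&(abs(W[...,1]-.21)<.05)
X=W[m];print(m.sum(),X.min(0),X.max(0)); X=X[X[:,2]>np.nanmax(X[:,2])-.006]; print(X.mean(0),cv2.minAreaRect(X[:,:2].astype(np.float32)),np.linalg.svd(X-X.mean(0),full_matrices=False)[2][0])
E
```

```text
13.95 wrist []
[312.64416115 579.56450379]
14.05 scene [(0.97, [0.5864, 0.0309, 0.1461])]
[341.41948355 244.8969558 ]
[0.47167721 0.20998828 0.17856705] 0.5911919373240756
1969 [0.45386403 0.18981727 0.13515219] [0.48782311 0.23258085 0.14195349]
[0.46930503 0.21364433 0.1394648 ] ((0.47119590640068054, 0.2110264152288437), (0.013210412114858627, 0.04614516347646713), 33.54631805419922) [ 0.55325527 -0.83237604  0.03253822]
```

View pics/b2wrist.png

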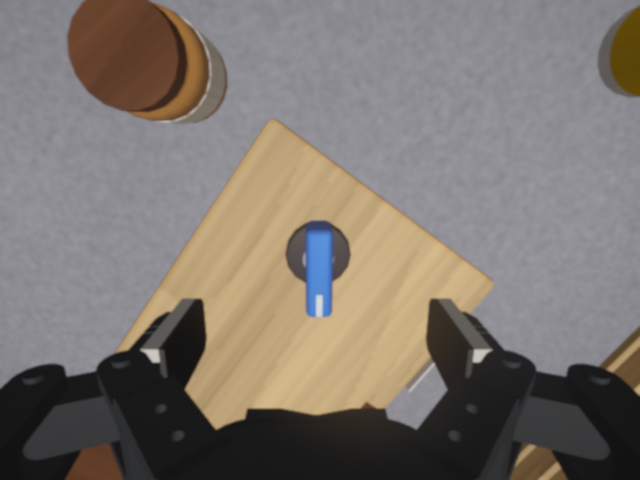

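View pics/b2scenec.png

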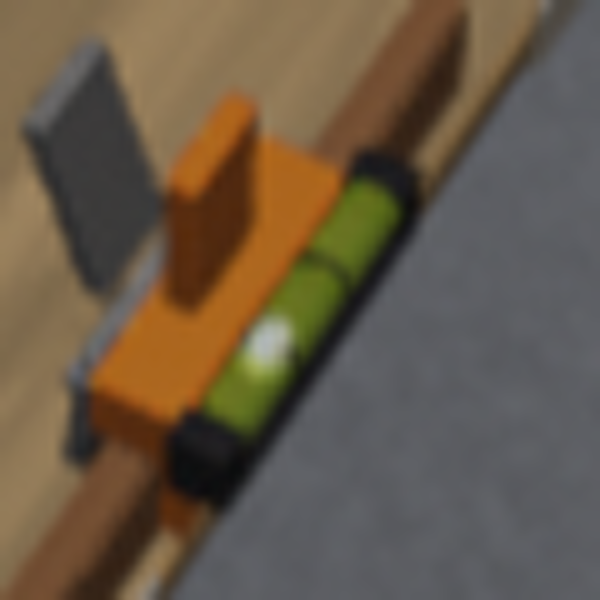

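Request:
{"op": "play_rows", "data": {
  "motion": [
    [-1,[0,0,-0.03],0],
    [-1,[0,0,-0.055],0],
    [-1,[0,0,-0.064],0],
    [-1,[0,0,-0.064],0],
    [0,[0,0,-0.064],0]
  ]
}}

```text
time: 14.55
tool_pos: [0.4725, 0.211, 0.1164]
tool_rot: [0.677, -0.207, 0.675, 0.206]
contact_force: [0.0, 0.5, 0.2]
gripper_width: 0.861
```

Request:
{"op": "play_rows", "data": {
  "motion": [
    [1,[0,0,0],0],
    [1,[0,0,0],0],
    [1,[0,0,0],0],
    [1,[0,0,0],0]
  ]
}}

```text
time: 14.95
tool_pos: [0.4704, 0.2103, 0.1148]
tool_rot: [0.675, -0.207, 0.677, 0.206]
contact_force: [-10.5, -6.8, 24.8]
gripper_width: 0.154
```

Request:
{"op": "play_rows", "data": {
  "motion": [
    [1,[-0.001,-0.001,0.004],0],
    [1,[-0.001,-0.001,0.004],0]
  ]
}}

```text
time: 15.15
tool_pos: [0.4701, 0.2101, 0.1153]
tool_rot: [0.677, -0.206, 0.676, 0.207]
contact_force: [10.1, 5.4, -16.9]
gripper_width: 0.145
```

Request:
{"op": "play_rows", "data": {
  "motion": [
    [1,[0.0005,0.0004,-0.0015],-0.13],
    [1,[0.0005,0.0004,-0.0007],-0.26],
    [1,[0.0005,0.0004,0],-0.39],
    [1,[0.0005,0.0004,0.0008],-0.52],
    [1,[0.0005,0.0004,0.0015],-0.65]
  ]
}}

```text
time: 15.65
tool_pos: [0.4712, 0.2099, 0.1189]
tool_rot: [0.708, 0.022, 0.706, -0.022]
contact_force: [4.6, -1.4, -5.9]
gripper_width: 0.149
```

Request:
{"op": "play_rows", "data": {
  "motion": [
    [1,[0,0,0.0005],-0.13],
    [1,[0,0,0.0011],-0.26],
    [1,[0,0,0.0018],-0.39],
    [1,[0,0,0.0025],-0.52],
    [1,[0,0,0.0032],-0.65]
  ]
}}

```text
time: 16.15
tool_pos: [0.472, 0.209, 0.1226]
tool_rot: [0.664, 0.246, 0.661, -0.247]
contact_force: [5.9, -5.3, -6.2]
gripper_width: 0.146
```

Request:
{"op": "play_rows", "data": {
  "motion": [
    [1,[0,0,0],0],
    [1,[0,0,0],0],
    [1,[0,0,0],0],
    [1,[0,0,0],0],
    [1,[0,0,0],0]
  ]
}}

```text
time: 16.65
tool_pos: [0.472, 0.209, 0.1226]
tool_rot: [0.665, 0.245, 0.662, -0.245]
contact_force: [5.5, -4.2, -5.3]
gripper_width: 0.146
```

Request:
{"op": "play_rows", "data": {
  "motion": [
    [1,[0,0,0],0],
    [1,[0,0,0],0],
    [1,[0,0,0],0],
    [1,[0,0,0],0],
    [1,[0,0,0],0]
  ]
}}

```text
time: 17.15
tool_pos: [0.472, 0.209, 0.1226]
tool_rot: [0.665, 0.245, 0.662, -0.245]
contact_force: [4.6, -4.8, -5.2]
gripper_width: 0.149
```

Request:
{"op": "play_rows", "data": {
  "motion": [
    [1,[0,0,0],0],
    [1,[0,0,0],0],
    [1,[0,0,0],0],
    [1,[0,0,0],0],
    [1,[0,0,0],0]
  ]
}}

```text
time: 17.65
tool_pos: [0.4721, 0.209, 0.1226]
tool_rot: [0.665, 0.245, 0.662, -0.245]
contact_force: [4.3, -4.4, -6.1]
gripper_width: 0.153
```

```bash
python3 bub.py b3 scene wrist
```

```text
17.75 scene [(0.87, [0.3764, -0.1878, 0.0465])]
[341.41948355 244.8969558 ]
17.85 wrist []
[802.66987323 462.63306765]
```

View pics/b3scenec.png

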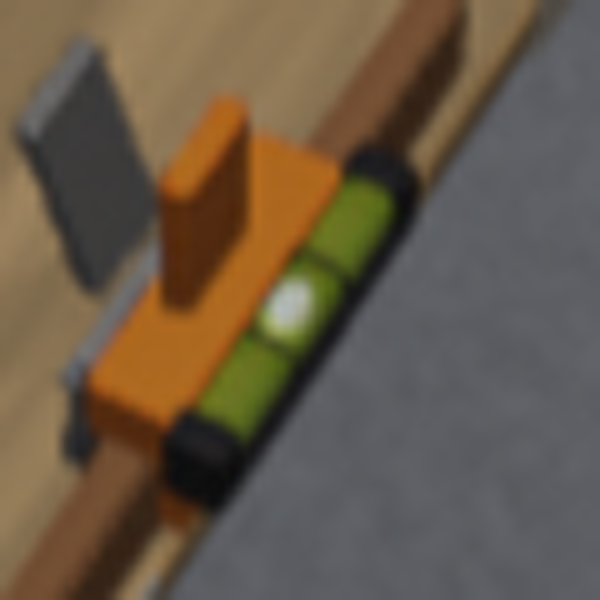

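View pics/b3wrist.png

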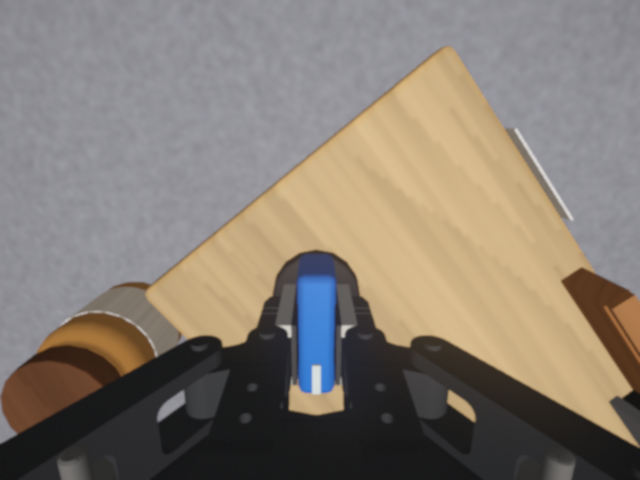

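Request:
{"op": "play_rows", "data": {
  "motion": [
    [0,[0,0,0],0],
    [-1,[0,0,0],0],
    [-1,[0,0,0],0],
    [-1,[0,0,0],0],
    [-1,[0,0,0.02],0]
  ]
}}

```text
time: 18.35
tool_pos: [0.4685, 0.2098, 0.1403]
tool_rot: [0.662, 0.243, 0.665, -0.246]
contact_force: [-1.2, 0.0, -0.4]
gripper_width: 0.976
```

Request:
{"op": "play_rows", "data": {
  "motion": [
    [-1,[0,0,0.05],0],
    [-1,[0,0,0.1],0],
    [-0.5,[0.02,-0.04,0.1],0.15],
    [0.5,[0.04,-0.08,0.1],0.3],
    [1,[0.05,-0.12,0.1],0.45]
  ]
}}

```text
time: 18.85
tool_pos: [0.5211, 0.092, 0.2441]
tool_rot: [0.701, 0.099, 0.699, -0.098]
contact_force: [0.0, 0.1, -1.3]
gripper_width: 0.515
```

```bash
python3 bub.py b4 wrist scene
python3 - <<'E'
from h import *
from scipy.spatial.transform import Rotation as R
s=state();q=s['tool_rot']; M=R.from_quat([q[1],q[2],q[3],q[0]]).as_matrix(); print(s['tool_pos'],np.arctan2(M[1,2],M[0,2]))
E
```

```text
18.95 wrist [(0.95, [0.5843, 0.0276, 0.148])]
[423.02119178 289.94646352]
19.05 scene [(0.97, [0.3718, -0.3764, 0.0443])]
[341.41948355 244.8969558 ]
[0.52009025 0.09250075 0.24298446] -0.2900888694458804
```

View pics/b4wrist.png

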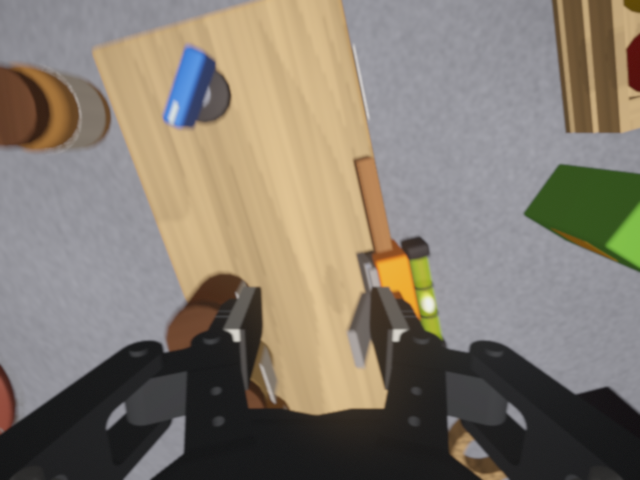

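Request:
{"op": "play_rows", "data": {
  "motion": [
    [1,[0.02,-0.03,0.01],0.13],
    [1,[0.04,-0.055,0.01],0.253],
    [1,[0.043,-0.055,0.01],0.253],
    [1,[0.043,-0.055,0.01],0.253],
    [1,[0.043,-0.055,0.01],0.253]
  ]
}}

```text
time: 19.55
tool_pos: [0.5624, 0.0395, 0.2526]
tool_rot: [0.707, 0.012, 0.707, -0.012]
contact_force: [0.7, 0.5, 1.3]
gripper_width: 0.002
```

```bash
python3 bub.py b5 wrist scene; python3 wlip.py w12;  python3 - <<'E'
from h import *
p=cv2.imread("pics/w12.png"); cv2.imwrite("pics/b5z.png",cv2.resize(p[150:350,280:430],None,fx=4,fy=3,interpolation=cv2.INTER_CUBIC))
E
```

```text
19.65 wrist [(0.65, [0.5847, 0.0293, 0.1486])]
[346.18032523 239.92709403]
19.75 scene [(0.73, [0.5841, 0.0286, 0.1499])]
[341.41948355 244.8969558 ]
19.75 [0.56258816 0.03885124 0.25299651] jaw yaw -0.03316117106565378 tilt [-5.46862401e-05  1.34738049e-04 -9.99999989e-01]
clip [(0.91, [0.5661, 0.0355, 0.1338])]
lip_cap []
vial_mid [(0.7, [0.5855, 0.0291, 0.1473])]
lip 1763 [0.5469 0.0075 0.1184] [0.5895 0.1349 0.1399] [0.5668 0.1019 0.1314] ((0.5680644512176514, 0.07116799056529999), (0.04242154210805893, 0.12753549218177795), 0.2014257162809372) [ 0.0254  0.9996 -0.0138]
```

View pics/w12.png

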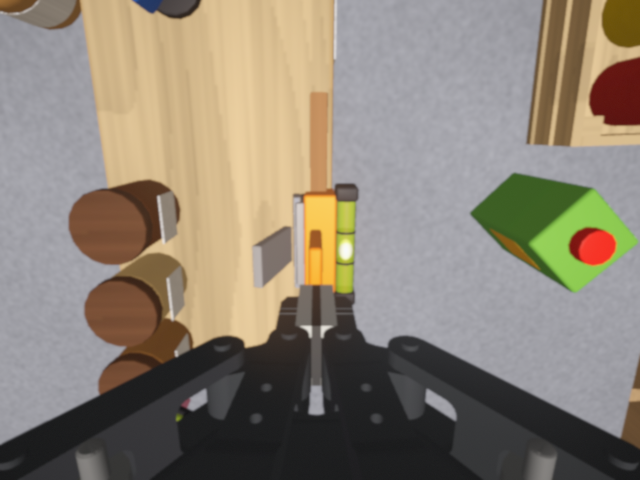

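View pics/b5z.png

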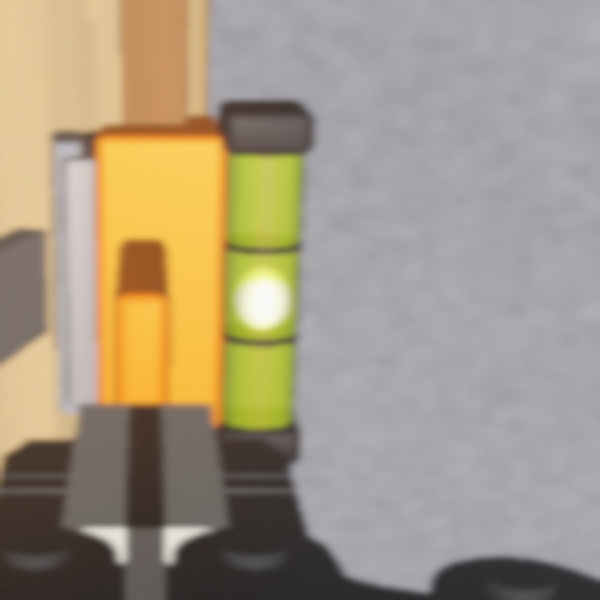

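Run:
```python
from h import *
z=np.load("w12.npz");p,W=z['p'],z['W'];hsv=cv2.cvtColor(p,cv2.COLOR_RGB2HSV)
org=(hsv[...,0]>8)&(hsv[...,0]<22)&(hsv[...,1]>150)&(hsv[...,2]>80)&(abs(W[...,0]-.565)<.03)&(abs(W[...,1]-.04)<.05)
for a,b in((.188,.205),(.140,.16)):
    X=W[org&(W[...,2]>a)&(W[...,2]<b)]; print(len(X),X.min(0),X.max(0),np.median(X,0),cv2.minAreaRect(X[:,:2].astype(np.float32)))
q=p[150:350,355-18:355]; 
g=p.astype(int); m=(g.min(2)>190)&(abs(W[...,0]-.585)<.012)&(abs(W[...,1]-.035)<.035); print(W[m].mean(0),m.sum())
cols=range(338,354); prof=p[190:300,340:352].astype(int).sum(2).mean(1); print([(190+i,int(v)) for i,v in enumerate(prof)])
```

```text
547 [0.55817653 0.02479616 0.1880206 ] [0.56640801 0.04719291 0.19763443] [0.56238535 0.03700183 0.19533513] ((0.5623202919960022, 0.03602049499750137), (0.0222624521702528, 0.0075865015387535095), 88.07608032226562)
1903 [0.55456263 0.00067678 0.14000333] [0.57804821 0.07009575 0.15994859] [0.56902618 0.0450273  0.15152741] ((0.5658552050590515, 0.035610392689704895), (0.06928176432847977, 0.02256808802485466), 88.23667907714844)
[0.58289517 0.03203913 0.15624251] 144
[(190, 308), (191, 316), (192, 313), (193, 307), (194, 300), (195, 292), (196, 285), (197, 276), (198, 265), (199, 251), (200, 251), (201, 322), (202, 414), (203, 460), (204, 472), (205, 474), (206, 474), (207, 473), (208, 473), (209, 473), (210, 473), (211, 472), (212, 471), (213, 471), (214, 471), (215, 471), (216, 470), (217, 470), (218, 470), (219, 469), (220, 469), (221, 468), (222, 468), (223, 467), (224, 467), (225, 467), (226, 464), (227, 453), (228, 434), (229, 419), (230, 412), (231, 394), (232, 345), (233, 305), (234, 356), (235, 426), (236, 456), (237, 464), (238, 476), (239, 500), (240, 531), (241, 561), (242, 594), (243, 632), (244, 665), (245, 686), (246, 698), (247, 705), (248, 711), (249, 714), (250, 715), (251, 713), (252, 710), (253, 706), (254, 698), (255, 685), (256, 663), (257, 627), (258, 573), (259, 507), (260, 448), (261, 409), (262, 372), (263, 317), (264, 313), (265, 382), (266, 430), (267, 446), (268, 449), (269, 448), (270, 448), (271, 448), (272, 447), (273, 447), (274, 446), (275, 446), (276, 445), (277, 444), (278, 444), (279, 443), (280, 442), (281, 442), (282, 441), (283, 441), (284, 438), (285, 428), (286, 414), (287, 404), (288, 402), (289, 401), (290, 398), (291, 381), (292, 334), (293, 271), (294, 244), (295, 250), (296, 240), (297, 216), (298, 199), (299, 186)]
```

Request:
{"op": "play_rows", "data": {
  "motion": [
    [1,[0,-0.002,-0.03],0],
    [1,[0,-0.002,-0.045],0],
    [1,[0,-0.002,-0.051],0],
    [1,[0,-0.002,-0.051],0],
    [1,[0,-0.002,-0.051],0]
  ]
}}

```text
time: 20.45
tool_pos: [0.5634, 0.0359, 0.2027]
tool_rot: [0.707, 0.012, 0.707, -0.012]
contact_force: [0.8, 0.1, 0.4]
gripper_width: 0.001
```

Request:
{"op": "play_rows", "data": {
  "motion": [
    [1,[0,0,-0.002],0],
    [1,[0,0,-0.004],0],
    [1,[0,0,-0.004],0]
  ]
}}

```text
time: 20.75
tool_pos: [0.5631, 0.0359, 0.1982]
tool_rot: [0.707, 0.012, 0.707, -0.012]
contact_force: [-0.5, -0.9, 0.6]
gripper_width: -0.0
```

Request:
{"op": "play_rows", "data": {
  "motion": [
    [1,[0,0,-0.001],0],
    [1,[0,0,-0.002],0],
    [1,[0,0,-0.002],0]
  ]
}}

```text
time: 21.05
tool_pos: [0.5629, 0.0359, 0.1958]
tool_rot: [0.707, 0.012, 0.707, -0.012]
contact_force: [0.5, 0.0, -0.1]
gripper_width: 0.001
```

Request:
{"op": "play_rows", "data": {
  "motion": [
    [1,[0,0,-0.001],0],
    [1,[0,0,-0.0015],0],
    [1,[0,0,-0.0015],0]
  ]
}}

```text
time: 21.35
tool_pos: [0.5634, 0.0359, 0.1957]
tool_rot: [0.707, 0.012, 0.707, -0.012]
contact_force: [-2.1, 0.3, 5.5]
gripper_width: -0.0
```

Request:
{"op": "play_rows", "data": {
  "motion": [
    [1,[0,0,-0.0005],0],
    [1,[0,0,-0.001],0],
    [1,[0,0,-0.001],0],
    [1,[0,0,-0.001],0],
    [1,[0,0,-0.001],0]
  ]
}}

```text
time: 21.85
tool_pos: [0.5637, 0.0359, 0.1957]
tool_rot: [0.708, 0.012, 0.706, -0.012]
contact_force: [-2.3, 0.0, 8.7]
gripper_width: -0.0
```

Request:
{"op": "play_rows", "data": {
  "motion": [
    [1,[0,0,0],0],
    [1,[0,0,0],0],
    [1,[0,0,0],0],
    [1,[0,0,0],0],
    [1,[0,0,0],0]
  ]
}}

```text
time: 22.35
tool_pos: [0.5637, 0.0359, 0.1956]
tool_rot: [0.708, 0.012, 0.706, -0.012]
contact_force: [-2.3, 0.1, 8.5]
gripper_width: -0.004
```

Request:
{"op": "play_rows", "data": {
  "motion": [
    [1,[0,0,0],0],
    [1,[0,0,0],0],
    [1,[0,0,0],0],
    [1,[0,0,0],0],
    [1,[0,0,0],0]
  ]
}}

```text
time: 22.85
tool_pos: [0.5637, 0.0359, 0.1957]
tool_rot: [0.708, 0.012, 0.706, -0.012]
contact_force: [-3.0, 0.1, 7.4]
gripper_width: -0.001
```

Request:
{"op": "play_rows", "data": {
  "motion": [
    [1,[0,0,0],0],
    [1,[0,0,0],0],
    [1,[0,0,0],0],
    [1,[0,0,0],0],
    [1,[0,0,0],0]
  ]
}}

```text
time: 23.35
tool_pos: [0.5637, 0.0359, 0.1957]
tool_rot: [0.708, 0.012, 0.706, -0.012]
contact_force: [-2.5, -0.6, 9.1]
gripper_width: -0.001
```

```bash
python3 bub.py b6 wrist scene;python3 - <<'E'
from h import *
a=cv2.imread("pics/b6wrist.png")[180:330,280:430]; a=cv2.resize(a,(400,600),interpolation=cv2.INTER_CUBIC) if 0 else cv2.resize(a,(400,400),interpolation=cv2.INTER_CUBIC)
b=cv2.resize(cv2.imread("pics/b6scenec.png"),(400,400)); cv2.imwrite("pics/b6.png",np.hstack([a,b]))
print(state()['contact_force'],state()['time'])
E
```

```text
23.45 wrist [(0.73, [0.5838, 0.0329, 0.1476])]
[351.46877543 262.58410052]
23.55 scene [(0.89, [0.3746, -0.1872, 0.0426])]
[341.41948355 244.8969558 ]
[-3.58379452  0.43558696  8.14420994] 23.55
```

View pics/b6.png

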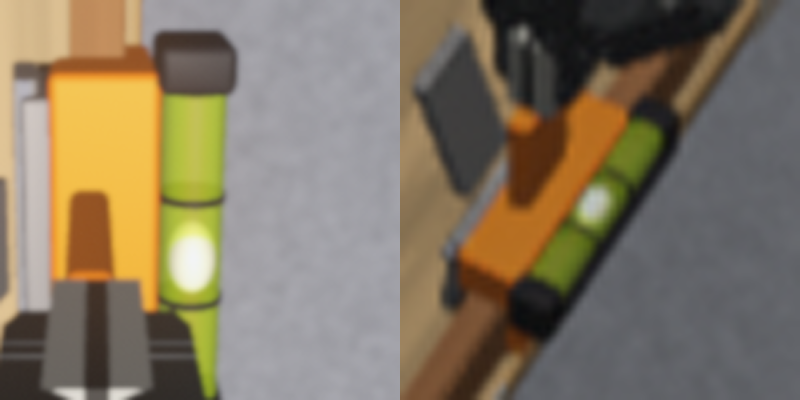

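View pics/b6wrist.png

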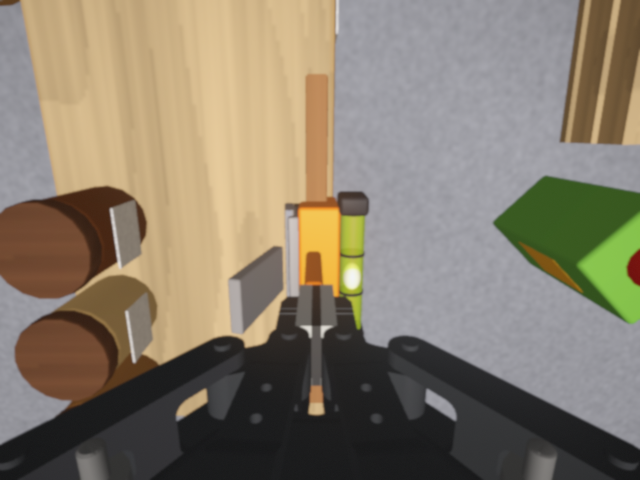

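Run:
```python
from h import *
# sample profile along vial axis, projecting 3D line onto images
for f,c in (("b6","wrist"),("b6","scene"),("b5","scene"),("b5","wrist")):
    p=cv2.imread(f"pics/{f}{c}.png")
    if c=="wrist":
        if f=="b5": continue
        i=cams.camera_info(c)
    else: i=cams.camera_info(c)
    ys=np.arange(-36,36.01,.5)/1000
    best=[]
    for dx in (-.004,-.002,0,.002,.004):
        P=np.stack([.563+.020+dx+.037*ys,.037-.0007+ys,np.full_like(ys,.132+.022)],-1)
        u=proj(c,P,i).astype(np.float32)
        v=cv2.remap(p,u[:,0].reshape(1,-1),u[:,1].reshape(1,-1),cv2.INTER_CUBIC)[0].astype(int)
        best.append(v.sum(1)+0*v[:,0])
    prof=np.mean(best[1:4],0)
    print(f,c); print(' '.join(f"{y*1000:.0f}:{int(b)}" for y,b in zip(ys[::2],prof[::2])))
```

```text
b6 wrist
-36:133 -35:136 -34:135 -33:138 -32:139 -31:142 -30:146 -29:154 -28:163 -27:186 -26:258 -25:254 -24:223 -23:270 -22:267 -21:243 -20:253 -19:270 -18:311 -17:359 -16:362 -15:263 -14:299 -13:386 -12:419 -11:534 -10:648 -9:689 -8:704 -7:711 -6:712 -5:715 -4:713 -3:711 -2:707 -1:694 0:659 1:601 2:564 3:510 4:459 5:443 6:395 7:269 8:351 9:404 10:404 11:408 12:437 13:451 14:452 15:453 16:452 17:454 18:454 19:454 20:456 21:456 22:457 23:458 24:459 25:459 26:460 27:458 28:428 29:276 30:224 31:249 32:261 33:274 34:285 35:296 36:296
b6 scene
-36:131 -35:177 -34:220 -33:249 -32:266 -31:272 -30:272 -29:270 -28:269 -27:269 -26:269 -25:269 -24:269 -23:268 -22:265 -21:262 -20:256 -19:252 -18:247 -17:240 -16:226 -15:207 -14:203 -13:233 -12:291 -11:363 -10:424 -9:471 -8:507 -7:529 -6:536 -5:541 -4:542 -3:542 -2:541 -1:527 0:494 1:443 2:379 3:322 4:276 5:240 6:215 7:194 8:183 9:190 10:214 11:240 12:259 13:268 14:270 15:269 16:267 17:266 18:266 19:266 20:265 21:263 22:257 23:254 24:251 25:252 26:250 27:243 28:228 29:203 30:168 31:134 32:109 33:98 34:95 35:95 36:93
b5 scene
-36:122 -35:163 -34:208 -33:240 -32:258 -31:265 -30:267 -29:264 -28:263 -27:263 -26:264 -25:265 -24:264 -23:263 -22:261 -21:258 -20:253 -19:249 -18:244 -17:236 -16:220 -15:200 -14:195 -13:226 -12:285 -11:356 -10:416 -9:460 -8:495 -7:515 -6:524 -5:527 -4:528 -3:525 -2:521 -1:506 0:474 1:427 2:367 3:316 4:272 5:237 6:212 7:190 8:179 9:188 10:213 11:238 12:256 13:264 14:264 15:262 16:261 17:261 18:262 19:262 20:262 21:259 22:254 23:249 24:247 25:247 26:246 27:238 28:223 29:198 30:163 31:130 32:107 33:96 34:94 35:94 36:92
```

Request:
{"op": "play_rows", "data": {
  "motion": [
    [1,[-0.0005,0,-0.0005],0],
    [1,[-0.0005,0,-0.0012],0],
    [1,[-0.0005,0,-0.0012],0],
    [1,[-0.0005,0,-0.0012],0],
    [1,[-0.0005,0,-0.0012],0]
  ]
}}

```text
time: 24.05
tool_pos: [0.5637, 0.0359, 0.1956]
tool_rot: [0.708, 0.012, 0.706, -0.012]
contact_force: [-4.3, 0.3, 11.8]
gripper_width: 0.0
```

Request:
{"op": "play_rows", "data": {
  "motion": [
    [1,[0,0,0],0],
    [1,[0,0,0],0],
    [1,[0,0,0],0],
    [1,[0,0,0],0],
    [1,[0,0,0],0]
  ]
}}

```text
time: 24.55
tool_pos: [0.5638, 0.0359, 0.1956]
tool_rot: [0.708, 0.012, 0.706, -0.012]
contact_force: [-3.3, 0.8, 12.0]
gripper_width: -0.004
```

Request:
{"op": "play_rows", "data": {
  "motion": [
    [1,[0,0,0],0],
    [1,[0,0,0],0],
    [1,[0,0,0],0],
    [1,[0,0,0],0],
    [1,[0,0,0],0]
  ]
}}

```text
time: 25.05
tool_pos: [0.5638, 0.0359, 0.1957]
tool_rot: [0.708, 0.012, 0.706, -0.012]
contact_force: [-3.0, -0.2, 11.4]
gripper_width: 0.002
```

Request:
{"op": "play_rows", "data": {
  "motion": [
    [1,[0,0,0],0],
    [1,[0,0,0],0],
    [1,[0,0,0],0],
    [1,[0,0,0],0],
    [1,[0,0,0],0]
  ]
}}

```text
time: 25.55
tool_pos: [0.5638, 0.0359, 0.1956]
tool_rot: [0.708, 0.012, 0.706, -0.012]
contact_force: [-4.5, 0.3, 10.7]
gripper_width: 0.003
```

```bash
python3 bub.py b7 wrist scene;python3 - <<'E'
from h import *
a=cv2.imread("pics/b7wrist.png")[180:330,280:430]; a=cv2.resize(a,(400,400),interpolation=cv2.INTER_CUBIC)
b=cv2.resize(cv2.imread("pics/b7scenec.png"),(400,400)); cv2.imwrite("pics/b7.png",np.hstack([a,b]))
print(state()['contact_force'],state()['time'])
p,d=cams.grab_frame("top"); cv2.imwrite("pics/top7.png",p[:,:,::-1])
E
```

```text
25.65 wrist [(0.77, [0.582, 0.0325, 0.1477])]
[351.28980012 262.58489356]
25.75 scene [(0.94, [0.3734, -0.3785, 0.0401])]
[341.41948355 244.8969558 ]
[-3.02319186  1.00048857 10.78213732] 25.75
```

View pics/b7.png

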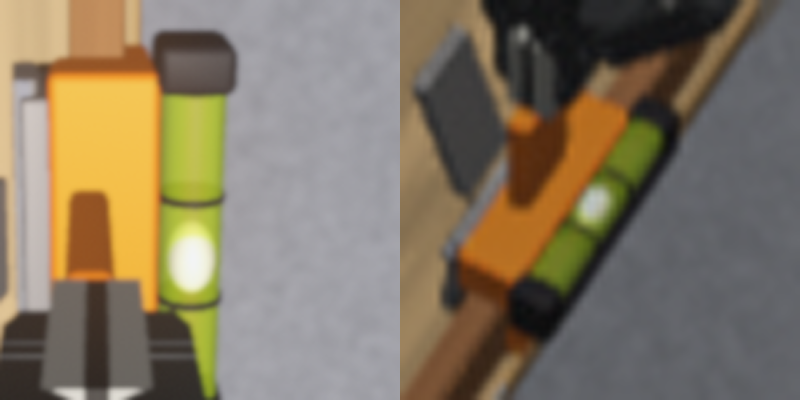

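View pics/b7scene.png

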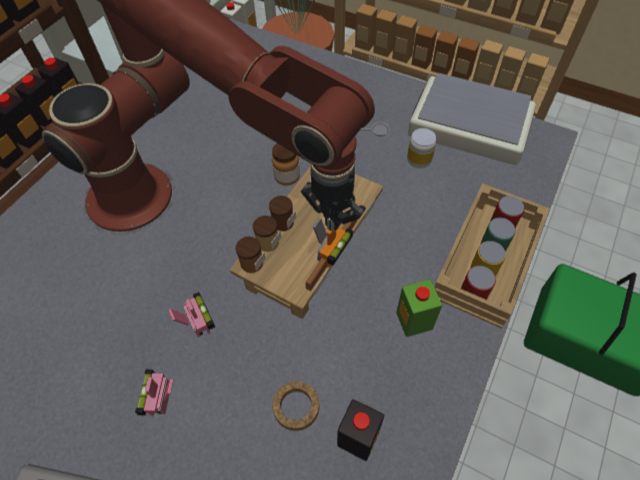

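Every check agrees: the bubble is between the lines, the level is upright and seated on the lip, I am pressing with about 11 N, and the other goods haven't moved. I'm handing in.

```bash
python3 -c "
from plant import workorder,state
print(workorder.job_done()); print(state()['time'],state()['contact_force'])"
```

```text
the job is handed in; nothing more can be done
None
the job is handed in; nothing more can be done
```

The orange level is clipped upright over the middle of the lip, vial on the outer side, and the bubble sits between the two lines. I handed the job in at about 26 s with the arm still pressing on the handle top.

- **Clipping:** After the first release the level leaned outward by about 0.15 rad. I squeezed it again, pressed it down and released it gradually. It then stood upright about 2 mm inside the lip's middle line, as the description says it should.
- **Levelling:** I turned the knob about 1.3 rad clockwise, then let go of it.
- **Bubble:** Both the wrist and scene cameras show it between the lines while pressing. It is not dead centre: my estimates put it 0.5 to 1.7 mm towards −y, and it has about 3.3 mm of room on each side. I left it there rather than trim the knob again.
- **Seating:** The seat works out at about 0.1316 m high, against about 0.131 m measured for the lip's top.
- **Pressing:** The downward force was about 11 N, with about 3 to 4 N sideways.
- **Other goods:** The last scene picture shows nothing moved. The spoon was mostly hidden behind the arm, so I could not see all of it.

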